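# Dress the laundry shelf around the jar and the flower pot

### The arm

A 7-joint arm with a two-finger parallel gripper is mounted at the origin on the work surface. World frame = base frame: x ahead of the robot, y to its left, z up, the work surface at z = 0. Lengths are in m, angles in rad, forces in N, time in s.
With the tool pointing down it reaches from about 0.425 to 1.025 m from the base axis. Payload 3.6 kg.
Tool frame: the origin (TCP) lies between the finger pads; the fingertips stand 17 mm ahead of it and the grasp point (between the pads) lies 2 mm behind it; x points along the fingers, y is the direction in which the jaws open and shut, and the axes are right-handed (so a half turn about x gives the same grasp; the last joint's range is limited). The gripper opens to 85 mm and grips with 20 to 120 N. Pads are 22 mm wide; open, the fingers measure 114 mm over their backs; the gripper's body (76 mm by 85 mm) begins 54 mm behind the grasp point. The pads swing forward as they close: fully open they stand 13 mm farther back than shut.
Start: joints at [1.185, 0.591, 0.048, 1.609, -0.033, 0.943, -0.034], TCP at [0.209, -0.694, 0.248] pointing down, gripper open.
Joint ranges: [-2.69, 2.69], [-0.47, 2.24], [-1.27, 1.36], [0.19, 2.51], [-1.53, 4.68], [0.08, 2.07], [-3.09, 3.09]. Speed limits (rad/s): [2.57, 2.57, 3.14, 3.14, 3.14, 3.14, 3.14].

### API

Orientations are given as a unit quaternion [x, y, z, w].
In Python, from workcell import manip gives the robot as it stands. The module is installed in compiled form; this text tells all that it offers.
- The arm moves only by the tool send_rows, never from a script. Its argument "series" is a list of rows, each a list of 7 numbers: the shift along the tool's x, y, z in cm, then the turn, a rotation vector about the tool's x, y, z in degrees, then the closure, from 0 (fully open) to 1 (shut). In form: [[tx, ty, tz, wx, wy, wz, gripper], ...]. A call has 1 to 12 rows; each row shifts and turns the commanded pose from where the row before left it, along the tool's axes as they then stand; what a row does not reach is not made up. A row lasts 1/10 s, in which the tool goes at most 50 mm and 8.59 degrees, less where a joint would pass 70% of its speed; a pose out of reach is approached as far as the arm can. A call is refused whole if a number of a shift passes 5 or a number of a turn 8.59, either way. A call with a gripper value outside its range is refused whole. The fingers move at their own pace and stop on an object; "squeeze" is the grip in N (left out, the last holds). Time passes only in rows, so rows that do not move let the fingers close. It gives the time, the measured TCP pose, the force and the opening at its end, in the units of the state.
- manip.get_obs(): the state, without advancing time (a new reading comes with each control period).
- manip.grab_frame(name): name is "scene" or "side" or "wrist"; returns (picture, depth): 420x560x3 uint8, red, green, blue; 420x560 float32, m along the optical axis (not along the pixel's ray), 0 where there is no reading.
- manip.get_calibration(name): a dict with "fov_y" (degrees; the focal length in pixels is half the picture's height over the tangent of half this angle, whatever the lens; pixels are square), "cx", "cy" (the principal point, pixels), "dist" ([k1, k2, p1, p2, k3] as OpenCV has them; the pictures are not rectified), "rvec" (rotation vector, rad) and "tvec" (3), from world to camera coordinates, as OpenCV has them. Camera axes: x right, y down, z forward; pixel columns grow to the right and rows downward; lengths in m; the calibration is good to about 2 mm. A picture is of the moment at which its call begins: read the wrist's pose just before it. get_calibration takes no time and is no camera call; for the wrist camera it gives the pose at the moment of the call.
- manip.close_job(): hands the job in, once; it reports no verdict.
The state is a dict: "t": time; "q": joint angles; "qvel": joint speeds; "effort": joint torques, N m; "tcp_pos": TCP position; "orientation": TCP orientation; "force": force on the tool from outside, world axes, zero at the start; "moment": the same for the moment, N m; "gripper_width": finger opening in m.
Only numpy, scipy, OpenCV 4.12 (cv2) and the standard library are available. Lean on these libraries where they do the work, as an engineer would, in place of code of your own. Each camera call takes 0.05 s, during which the arm holds its last target. There are 200 camera calls.

### The job

Lay out the aluminium shelf: stand the round wooden pot stand in line with the glass jar and the terracotta pot, midway between the two, and set the white vase upright and centred on top of it. Put the watering can at the end of that same row, on the far side of the terracotta pot from the jar, with about 3 cm between can and pot and its spout pointing straight out over the shelf's front edge (the edge away from the peg bar); put the steel scrub pad holder on the shelf directly in front of the jar, about 3 cm clear of it, long side along the shelf. Keep the vase upright throughout and do not shift the jar or the terracotta pot.

Things in the scene. Friction and masses are not known exactly. Their poses are not given: they have to be found in the camera images.
- shelf: Low fixed aluminium shelf. Board 200 mm deep (x) by 510 mm long (y), top 40 mm above the worktop, bare but for jar and pot, which stand on the line x = +30 mm. Origin: centre of its underside, on the worktop; x points from the front edge (robot side) to the back, y along it, z up. Behind the back edge, at x = +125 mm, hangs a row of pegs on a bar, 116 mm above the worktop at most.
- jar: Closed green glass jar with an aluminium lid, 68 mm diameter, 75 mm high, 0.8 kg, standing loose on the shelf, left or right by the draw, 200 to 230 mm from the terracotta pot. Origin: centre of its underside. Its axes start parallel to the shelf's (x towards the shelf's back).
- pot: Empty terracotta flower pot, 76 mm across its rim, 70 mm high, 0.7 kg, standing loose on the shelf. Origin: centre of its underside. Its axes start parallel to the shelf's.
- stand: Round solid wooden pot stand (disc), 60 mm diameter, 20 mm high. Origin: centre of its underside; it starts on the worktop. Low bystanders (loose pegs, soap, under 26 mm high) lie around, none within 65 mm of the centre of a thing to be moved; taller bottles, bucket and basket stand clear at the back and sides.
- vase: White ceramic vase, 150 mm high, z up: foot 48 mm across, belly 72 mm across at 50 mm height, a straight round neck 32 mm across from 105 to 135 mm height (the place to grip it), lip 40 mm across at the top. About 0.35 kg. Origin: centre of its underside; it starts on the worktop.
- holder: Empty stainless steel scrub pad holder, an open box 46 mm deep (its x) and 86 mm long (its y), walls 3 mm; back wall (+x) 50 mm high, the others 36 mm. It can be gripped from above across its 46 mm depth. Origin: centre of its underside; it starts on the worktop.
- can: Small empty green plastic watering can, 0.2 kg: round body 74 mm across at the foot, rim 75 mm high. Over the mouth arches a round handle bar 12 mm thick; its straight level top is 54 mm long along the can's x, centre line 110 mm above the underside (grip it there from above, across y). Spout on the -x side. Origin: centre of its underside; it starts on the worktop.
- spout_tip (a point): Tip of the watering can's spout: 72 mm from the can's axis towards the can's -x, 80 mm above its underside.
Not all that is in view belongs to the job. Leave any red look-alike of the vase alone.

How it is judged:
By the outcome, as a careful person would: the job done as asked, in the order asked, and still so for the second after the job is handed in, with the robot touching nothing.
It also fails if it takes over 128 s, if anything falls off the work surface, if the arm or the gripper's body presses on something with over 40 N, if the wrist force passes 120 N, or if a joint passes its speed limit or range.

## Working session

There is one attempt and no reset: what is moved stays moved. The work goes in short steps, Python scripts to look and compute and a tool call to move; the robot and the scene stay as the last step left them, time stands still between calls to the robot, and variables do not carry over. Pictures are saved under pics/ and viewed, about 12 in all and at most 16, crops included, and the job is handed in when it is done.

Besides the shell and the picture viewer there is one more tool, called after "Emit:" in YAML: its name, and indented under it one key for each argument. send_rows: Moves the arm, as the interface text tells. Its arguments: {"type":"object","properties":{"series":{"type":"array"},"squeeze":{"type":"number"}},"required":["series"]}

```bash
mkdir -p pics
cat > h.py <<'E'
import numpy as np, cv2
from scipy.spatial.transform import Rotation as R
from workcell import manip
def cal(n):
    c=manip.get_calibration(n); f=210/np.tan(np.radians(c["fov_y"])/2)
    K=np.array([[f,0,c["cx"]],[0,f,c["cy"]],[0,0,1]])
    return K,np.array(c["dist"],float),R.from_rotvec(np.ravel(c["rvec"])).as_matrix(),np.ravel(c["tvec"])
def cloud(n,tag=None):
    c=cal(n); im,d=manip.grab_frame(n)
    if tag: cv2.imwrite(f"pics/{tag}.png",im[:,:,::-1])
    K,D,Rm,t=c
    v,u=np.mgrid[0:420,0:560]
    p=cv2.undistortPoints(np.stack([u.ravel(),v.ravel()],1).astype(np.float32)[:,None],K,D)[:,0]
    z=d.ravel(); P=np.c_[p*z[:,None],z]
    W=((P-t)@Rm).reshape(420,560,3); W[d==0]=np.nan
    return im,W
E
python3 - <<'E'
from h import *
o=manip.get_obs(); print({k:np.round(v,3) for k,v in o.items()})
for n in("scene","side","wrist"):
    im,W=cloud(n,n+"0"); np.savez(n+"0.npz",im=im,W=W)
    K,D,Rm,t=cal(n); print(n,np.round(K[0,0]),"cam",np.round(-Rm.T@t,3),"fwd",np.round(Rm[2],2),"range",np.round(np.nanmin(W,(0,1)),2),np.round(np.nanmax(W,(0,1)),2))
E
```

```text
{'t': np.float64(0.0), 'q': array([ 1.185,  0.592,  0.048,  1.61 , -0.033,  0.943, -0.034]), 'qvel': array([ 0.   , -0.001, -0.   , -0.   , -0.001, -0.   ,  0.   ]), 'effort': array([-0.0000e+00, -5.4869e+01,  1.5470e+00, -1.9812e+01,  9.0000e-03,
        9.0000e-03, -0.0000e+00]), 'tcp_pos': array([ 0.208, -0.694,  0.247]), 'orientation': array([-0.699, -0.104,  0.7  , -0.102]), 'force': array([ 0.798,  0.718, -0.184]), 'moment': array([ 0.045,  0.047, -0.005]), 'gripper_width': np.float64(0.086)}
scene 381.0 cam [ 0.968 -0.252  0.765] fwd [-0.46  0.31 -0.83] range [-1.64 -0.67 -0.77] [1.48 1.82 0.3 ]
side 471.0 cam [0.052 0.698 0.627] fwd [ 0.49 -0.69 -0.53] range [-0.03 -1.82 -0.47] [1.53 0.61 0.41]
wrist 305.0 cam [ 0.289 -0.67   0.374] fwd [-0.31 -0.09 -0.94] range [-1.61 -1.81 -0.76] [0.82 0.37 0.33]
```

View pics/scene0.png

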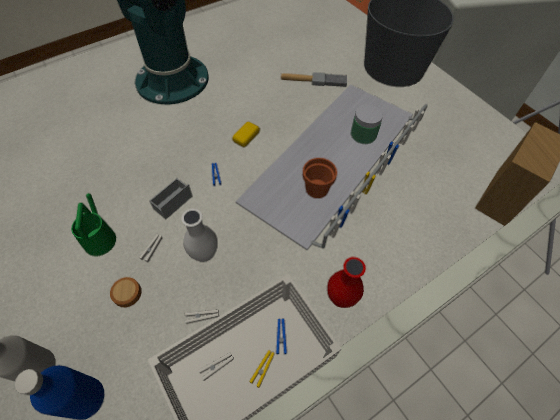

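View pics/side0.png

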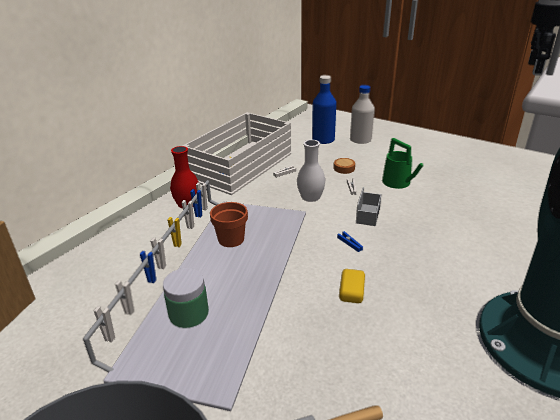

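The scene view shows the can (95,235), stand (125,291), vase (198,240), holder (170,197), pot (320,176), jar (366,123) and red vase (348,285). The shelf corners are near (237,203), (311,247) and (352,86). The side view agrees: can (398,165), stand (344,165), vase (311,175), holder (369,205), pot (230,222) and jar (187,300).

```bash
cat > m.py <<'E'
from h import *
from scipy.optimize import least_squares
d={n:np.load(n+"0.npz") for n in("scene","side")}
def pts(n,u0,v0,u1,v1,zl,zh):
    W=d[n]["W"][v0:v1,u0:u1].reshape(-1,3); 
    return W[(W[:,2]>zl)&(W[:,2]<zh)]
def circ(P,r=None):
    x0=[*P[:,:2].mean(0)]+([] if r else [.03])
    f=lambda p: np.hypot(*(P[:,:2]-p[:2]).T)-(r or p[2])
    s=least_squares(f,x0,loss="soft_l1",f_scale=.001); return np.round(s.x,4),len(P),round(float(np.abs(s.fun).mean())*1e3,1)
if __name__=="__main__":
  # shelf top
  for n,b in(("scene",(230,80,430,255)),("side",(100,195,310,410))):
    P=pts(n,*b,.034,.046); c=cv2.minAreaRect((P[:,:2]*1000).astype(np.float32)); print("shelf",n,c,np.median(P[:,2]),len(P))
    print(" corners",np.round(cv2.boxPoints(c)).tolist())
  B={"scene":dict(can=(65,190,122,258),stand=(105,272,145,310),vase=(178,205,222,265),holder=(145,175,195,220),jar=(345,100,388,148),pot=(298,152,342,200)),
   "side":dict(can=(380,135,425,190),stand=(330,152,360,176),vase=(294,135,330,203),holder=(352,185,386,228),jar=(160,270,212,330),pot=(206,200,252,247))}
  for o,bands in dict(jar=[(.045,.09),(.1125,.12)],pot=[(.10,.113)],stand=[(.004,.017),(.0175,.025)],vase=[(.108,.133),(.045,.055),(.14,.155)],can=[(.01,.03),(.03,.07)]).items():
    for n in B:
      for zl,zh in bands:
        P=pts(n,*B[n][o],zl,zh)
        if len(P)>8: print(o,n,zl,zh,"free",circ(P),"mean",np.round(P.mean(0),4),"zmax",round(P[:,2].max(),4))
  for n in B:
    P=pts(n,*B[n]["holder"],.03,.056); c=cv2.minAreaRect((P[:,:2]*1000).astype(np.float32)); print("holder",n,c,P[:,2].max()); 
    P=P[P[:,2]>.043]; print(" back wall",len(P),P.mean(0),np.round(cv2.boxPoints(cv2.minAreaRect((P[:,:2]*1000).astype(np.float32)))).tolist())
    P=pts(n,*B[n]["can"],.10,.125); c=cv2.minAreaRect((P[:,:2]*1000).astype(np.float32)); print("can bar",n,c,P[:,2].max(),P.mean(0))
    P=pts(n,*B[n]["can"],.07,.085);print(" spout lvl",np.round(np.c_[P.min(0),P.max(0)],3).tolist())
E
python3 m.py
```

```text
shelf scene ((532.7723999023438, 207.7635040283203), (215.3577880859375, 514.5872192382812), 20.3454647064209) 0.039767096672489365 10915
 corners [[342.0, 412.0], [521.0, -71.0], [723.0, 4.0], [544.0, 486.0]]
shelf side ((588.5057373046875, 228.06890869140625), (333.2894592285156, 516.70654296875), 19.97211265563965) 0.039501366076818076 18270
 corners [[344.0, 414.0], [520.0, -72.0], [833.0, 42.0], [657.0, 528.0]]
jar scene 0.045 0.09 free (array([0.519 , 0.3108, 0.0338]), 346, 0.8) mean [0.5358 0.2901 0.0682] zmax 0.0899
jar scene 0.1125 0.12 free (array([0.5202, 0.3098, 0.0238]), 412, 6.5) mean [0.5207 0.3097 0.115 ] zmax 0.1184
jar side 0.045 0.09 free (array([0.5189, 0.3137, 0.0335]), 816, 0.6) mean [0.4984 0.3308 0.0677] zmax 0.09
jar side 0.1125 0.12 free (array([0.5171, 0.3159, 0.0228]), 835, 6.3) mean [0.5167 0.3166 0.1146] zmax 0.118
pot scene 0.1 0.113 free (array([0.5949, 0.1057, 0.0353]), 297, 1.0) mean [0.5945 0.1063 0.107 ] zmax 0.1122
pot side 0.1 0.113 free (array([0.5918, 0.1113, 0.0358]), 386, 1.2) mean [0.5909 0.1124 0.106 ] zmax 0.1111
stand scene 0.004 0.017 fr
[... 1880 characters left out ...]
552246094, -370.75286865234375), (12.213571548461914, 64.14966583251953), 68.42509460449219) 0.1190383346524743 [ 0.43042964 -0.37092252  0.11331066]
 spout lvl [[0.357, 0.46], [-0.402, -0.337], [0.07, 0.085]]
holder side ((417.3333435058594, -182.32708740234375), (46.24386215209961, 93.86772918701172), 16.968021392822266) 0.05217582617378644
 back wall 35 [ 0.43597355 -0.17208459  0.04854327] [[422.0, -132.0], [448.0, -215.0], [451.0, -214.0], [426.0, -131.0]]
can bar side ((425.17291259765625, -364.2372131347656), (12.782014846801758, 67.72987365722656), 68.03323364257812) 0.11710393986792575 [ 0.42160781 -0.36194713  0.10999697]
 spout lvl [[0.352, 0.456], [-0.401, -0.332], [0.07, 0.085]]
```

```bash
python3 -c "
import cv2
a=cv2.imread('pics/scene0.png')[150:320,60:240]; b=cv2.imread('pics/side0.png')[120:240,280:440]
import numpy as np
cv2.imwrite('pics/z.png',np.hstack([cv2.resize(a,(424,400),interpolation=2),cv2.resize(b,(376,282),interpolation=2)[np.minimum(np.arange(400),281)]]))"
```

```text
(no output)
```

View pics/z.png

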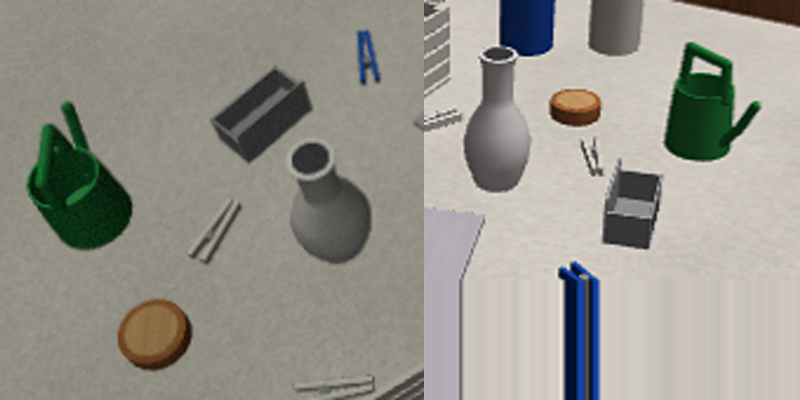

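Both cameras agree to within about 4 mm and the sizes match the given ones. The shelf yaw is 20.1°, and the jar and pot are 217 mm apart on its x = +30 mm line. Next I'll check the tool axes and the fingertip geometry.

```bash
cat >> h.py <<'E'
def down(yaw):  # tool x down, tool y (jaws) at yaw (deg)
    a=np.radians(yaw); x=np.array([0,0,-1.]); y=np.array([np.cos(a),np.sin(a),0]); return np.c_[x,y,np.cross(x,y)]
def state():
    o=manip.get_obs(); r=R.from_quat(o["orientation"]).as_matrix()
    print("t %.2f"%o["t"],"tcp",np.round(o["tcp_pos"],4),"tilt %.2f"%np.degrees(np.arccos(-r[2,0])),"jawyaw %.2f"%np.degrees(np.arctan2(r[1,1],r[0,1])),"F",np.round(o["force"],1),"w %.4f"%o["gripper_width"],"q",np.round(o["q"],2))
    return o,r
def go(p,yaw,n=None):
    """equal rows (cm,deg) taking the measured pose to TCP p, jaw yaw"""
    o,r=state(); g=r.T@down(yaw); rv=R.from_matrix(g).as_rotvec(); t=r.T@(np.array(p)-o["tcp_pos"])
    m=max(np.linalg.norm(t)/.045,np.degrees(np.linalg.norm(rv))/8); n=n or int(np.ceil(m))
    s=R.from_rotvec(rv/n).as_matrix(); S=sum(np.linalg.matrix_power(s,k) for k in range(n))
    print("total cm",np.round(t*100,2),"deg",np.round(np.degrees(rv),2),"| n",n,"row",np.round(np.linalg.solve(S,t)*100,2),np.round(np.degrees(rv/n),2),"min n %.1f"%m)
E
cat > tg.py <<'E'
import numpy as np
jar=np.array([.519,.312]);pot=np.array([.5935,.1085]); yaw=20.1
ex=np.array([np.cos(np.radians(yaw)),np.sin(np.radians(yaw))]); ey=np.array([-ex[1],ex[0]])
mid=(jar+pot)/2; canT=pot-.103*ey; holT=jar-.087*ex
stand=np.array([.574,-.3605]);vase=np.array([.5745,-.182]);can=np.array([.4245,-.369]);hol=np.array([.418,-.185])
E
python3 - <<'E'
from h import *; import tg
o,r=state(); print(r.round(3))
d=np.load("wrist0.npz"); Q=(d["W"]-o["tcp_pos"])@r
m=(np.abs(Q[...,0])<.12)&(np.abs(Q[...,1])<.08)&(np.abs(Q[...,2])<.08); P=Q[m]; print(len(P),P.min(0),P.max(0))
for s in(-1,1):
    p=P[P[:,1]*s>0]
    if len(p): print(s,p.min(0).round(3),p.max(0).round(3), np.percentile(p[:,0],[90,98,99.5]).round(3))
print(tg.mid,tg.canT,tg.holT)
go([*tg.stand,.15],20.1); go([*tg.stand,.15],-159.9)
E
```

```text
t 0.15 tcp [ 0.2084 -0.6938  0.2474] tilt 0.10 jawyaw -73.27 F [ 0.5 -0.3 -0. ] w 0.0853 q [ 1.19  0.59  0.05  1.61 -0.03  0.94 -0.03]
[[-0.001  0.288 -0.958]
 [ 0.002 -0.958 -0.288]
 [-1.    -0.002  0.   ]]
35664 [-0.0787426  -0.07438443 -0.02110299] [0.00361221 0.07499963 0.01473908]
-1 [-0.078 -0.074 -0.021] [ 0.004 -0.     0.013] [-0.026 -0.006 -0.   ]
1 [-0.079  0.    -0.021] [0.003 0.075 0.015] [-0.026 -0.006 -0.001]
[0.55625 0.21025] [0.62889695 0.01177329] [0.4372988  0.28210161]
t 0.15 tcp [ 0.2084 -0.6938  0.2474] tilt 0.10 jawyaw -73.27 F [ 0.5 -0.3 -0. ] w 0.0853 q [ 1.19  0.59  0.05  1.61 -0.03  0.94 -0.03]
total cm [  9.77 -21.38 -44.6 ] deg [-9.337e+01 -8.000e-02  8.000e-02] | n 12 row [ 0.81  1.36 -4.41] [-7.78 -0.01  0.01] min n 11.7
t 0.15 tcp [ 0.2084 -0.6938  0.2474] tilt 0.10 jawyaw -73.27 F [ 0.5 -0.3 -0. ] w 0.0853 q [ 1.19  0.59  0.05  1.61 -0.03  0.94 -0.03]
total cm [  9.77 -21.38 -44.6 ] deg [8.663e+01 8.000e-02 8.000e-02] | n 12 row [ 0.81 -4.12 -1.9 ] [7.22 0.01 0.01] min n 11.2
```

Run:
```python
from m import *
for n in d:
    W=d[n]["W"].reshape(-1,3); W=W[(W[:,2]>.1)&(np.abs(W[:,1])<.9)&(W[:,0]>.15)&(W[:,0]<1.1)]
    k=np.round(W[:,:2]*10).astype(int); 
    for c in np.unique(k,axis=0):
        s=W[(k==c).all(1)]
        if len(s)>15: print(n,c/10,len(s),"zmax %.2f"%s[:,2].max(),end="; ")
    print()
```

```text
scene [0.2 0.5] 17 zmax 0.19; scene [0.2 0.6] 369 zmax 0.19; scene [0.2 0.7] 394 zmax 0.16; scene [0.3 0.5] 607 zmax 0.19; scene [0.3 0.7] 886 zmax 0.19; scene [ 0.4 -0.4] 146 zmax 0.12; scene [0.4 0.5] 789 zmax 0.19; scene [0.4 0.6] 706 zmax 0.19; scene [0.4 0.7] 319 zmax 0.19; scene [ 0.5 -0.4] 39 zmax 0.12; scene [0.5 0.3] 493 zmax 0.12; scene [ 0.6 -0.6] 240 zmax 0.14; scene [ 0.6 -0.5] 617 zmax 0.15; scene [ 0.6 -0.2] 466 zmax 0.15; scene [0.6 0.1] 299 zmax 0.11; scene [0.6 0.2] 36 zmax 0.12; scene [0.6 0.3] 207 zmax 0.12; scene [0.6 0.4] 163 zmax 0.12; scene [0.6 0.5] 16 zmax 0.11; scene [ 0.7 -0.6] 98 zmax 0.12; scene [ 0.7 -0.5] 2183 zmax 0.20; scene [0.7 0. ] 55 zmax 0.11; scene [0.7 0.1] 306 zmax 0.12; scene [0.7 0.2] 155 zmax 0.12; scene [ 0.8 -0.5] 289 zmax 0.14; scene [ 0.8 -0.4] 174 zmax 0.10; scene [ 0.8 -0.3] 138 zmax 0.10; scene [ 0.8 -0.2] 107 zmax 0.10; scene [ 0.8 -0.1] 227 zmax 0.10; scene [0.8 0. ] 541 zmax 0.15; scene [0.8 0.4] 618 zmax 0.18; scene [0.8 0.5] 924 zmax 0.18; scene [0.8 0.6] 147 zmax 0.18; scene [ 0.9 -0.3] 47 zmax 0.10; scene [ 0.9 -0.2] 151 zmax 0.10; scene [ 0.9 -0.1] 184 zmax 0.10; scene [0.9 0.4] 989 zmax 0.18; scene [0.9 0.5] 469 zmax 0.18; 
side [ 0.2 -0.7] 1078 zmax 0.41; side [ 0.2 -0.6] 497 zmax 0.39; side [0.3 0.5] 1022 zmax 0.19; side [ 0.4 -0.4] 104 zmax 0.12; side [0.4 0.5] 2409 zmax 0.19; side [0.4 0.6] 1526 zmax 0.19; side [0.5 0.3] 1107 zmax 0.12; side [ 0.6 -0.6] 102 zmax 0.17; side [ 0.6 -0.5] 279 zmax 0.17; side [ 0.6 -0.2] 328 zmax 0.15; side [0.6 0.1] 386 zmax 0.11; side [0.6 0.2] 24 zmax 0.11; side [0.6 0.3] 325 zmax 0.12; side [0.6 0.4] 440 zmax 0.12; side [0.6 0.5] 75 zmax 0.11; side [ 0.7 -0.5] 578 zmax 0.20; side [0.7 0.1] 234 zmax 0.12; side [0.7 0.2] 152 zmax 0.12; side [0.8 0. ] 346 zmax 0.15; side [0.8 0.4] 554 zmax 0.18; side [0.8 0.5] 37 zmax 0.12;
```

Emit:
send_rows:
  series:
    - [0, 1.36, -4.41, -7.78, 0, 0, 0]
    - [0, 1.36, -4.41, -7.78, 0, 0, 0]
    - [0, 1.36, -4.41, -7.78, 0, 0, 0]
    - [0, 1.36, -4.41, -7.78, 0, 0, 0]
    - [0, 1.36, -4.41, -7.78, 0, 0, 0]
    - [0, 1.36, -4.41, -7.78, 0, 0, 0]
    - [0, 1.36, -4.41, -7.78, 0, 0, 0]
    - [0, 1.36, -4.41, -7.78, 0, 0, 0]
    - [0, 1.36, -4.41, -7.78, 0, 0, 0]
    - [0, 1.36, -4.41, -7.78, 0, 0, 0]
    - [0, 1.36, -4.41, -7.78, 0, 0, 0]
    - [0, 1.36, -4.41, -7.78, 0, 0, 0]

```text
t: 1.35
tcp_pos: [0.5752, -0.3587, 0.248]
orientation: [0.404, 0.581, -0.403, 0.581]
force: [0.2, -0.5, -0.1]
gripper_width: 0.086
```

Run:
```python
from h import *; import tg
go([*tg.stand,.05],20.1)
```

```text
t 1.35 tcp [ 0.5752 -0.3587  0.248 ] tilt 0.04 jawyaw 20.44 F [ 0.2 -0.5 -0.1] w 0.0860 q [ 0.76  0.56 -0.4   1.71  0.26  0.93  0.61]
total cm [19.8  -0.19  0.13] deg [ 0.34 -0.   -0.04] | n 5 row [ 3.96 -0.04  0.03] [ 0.07 -0.   -0.01] min n 4.4
```

Emit:
send_rows:
  series:
    - [4, -0.04, 0.03, 0.07, 0, 0, 0]
    - [4, -0.04, 0.03, 0.07, 0, 0, 0]
    - [4, -0.04, 0.03, 0.07, 0, 0, 0]
    - [4, -0.04, 0.03, 0.07, 0, 0, 0]
    - [3.8, -0.04, 0.03, 0.07, 0, 0, 0]
    - [1, 0, 0, 0, 0, 0, 0]
    - [1, 0, 0, 0, 0, 0, 0]
    - [0.7, 0, 0, 0, 0, 0, 0]
    - [0.6, 0, 0, 0, 0, 0, 0]
    - [0, 0, 0, 0, 0, 0, 0]
  squeeze: 40

```text
t: 2.35
tcp_pos: [0.5732, -0.3631, 0.0178]
orientation: [0.407, 0.578, -0.407, 0.579]
force: [-0.4, 0.9, 0.2]
gripper_width: 0.0855
```

Emit:
send_rows:
  series:
    - [0, 0, 0, 0, 0, 0, 0.5]
    - [0, 0, 0, 0, 0, 0, 0.5]
    - [0, 0, 0, 0, 0, 0, 0.5]
    - [0, 0, 0, 0, 0, 0, 0.5]
    - [0, 0, 0, 0, 0, 0, 0.5]
    - [0, 0, 0, 0, 0, 0, 0.5]
    - [0, 0, 0, 0, 0, 0, 0.5]
  squeeze: 40

```text
t: 3.05
tcp_pos: [0.5736, -0.3633, 0.0187]
orientation: [0.407, 0.578, -0.407, 0.579]
force: [-0.6, 0.2, 5.2]
gripper_width: 0.0583
```

Emit:
send_rows:
  series:
    - [-0.5, 0, 0, 0, 0, 0, 0.5]
    - [-1.5, 0, 0, 0, 0, 0, 0.5]
    - [-3, 0, 0, 0, 0, 0, 0.5]
    - [-4, 0, 0, 0, 0, 0, 0.5]
    - [-4, 0, 0, 0, 0, 0, 0.5]
    - [-4, 0, 0, 0, 0, 0, 0.5]
    - [-3, 0, 0, 0, 0, 0, 0.5]
    - [0, 0, 0, 0, 0, 0, 0.5]

```text
t: 3.85
tcp_pos: [0.576, -0.3641, 0.2239]
orientation: [0.407, 0.574, -0.407, 0.582]
force: [0.1, 0.2, -0.5]
gripper_width: 0.0583
```

Run:
```python
from h import *; import tg
go([*(tg.mid-.0025*tg.ey),.22],20.1)
im,W=cloud("side"); o=manip.get_obs()
```

```text
t 3.85 tcp [ 0.576  -0.3641  0.2239] tilt 0.63 jawyaw 19.73 F [ 0.1  0.2 -0.5] w 0.0583 q [ 0.76  0.58 -0.39  1.73  0.28  0.87  0.59]
total cm [  0.07  17.53 -54.48] deg [-0.38  0.47 -0.42] | n 13 row [ 0.02  1.36 -4.19] [-0.03  0.04 -0.03] min n 12.7
```

Emit:
send_rows:
  series:
    - [0, 0.7, -2, 0, 0.04, -0.03, 0.5]
    - [0, 1.36, -4.2, -0.03, 0.04, -0.03, 0.5]
    - [0, 1.36, -4.2, -0.03, 0.04, -0.03, 0.5]
    - [0, 1.36, -4.2, -0.03, 0.04, -0.03, 0.5]
    - [0, 1.36, -4.2, -0.03, 0.04, -0.03, 0.5]
    - [0, 1.36, -4.2, -0.03, 0.04, -0.03, 0.5]
    - [0, 1.36, -4.2, -0.03, 0.04, -0.03, 0.5]
    - [0, 1.36, -4.2, -0.03, 0.04, -0.03, 0.5]
    - [0, 1.36, -4.2, -0.03, 0.04, -0.03, 0.5]
    - [0, 1.36, -4.2, -0.03, 0.04, -0.03, 0.5]
    - [0, 1.36, -4.2, -0.03, 0.04, -0.03, 0.5]
    - [0, 1.36, -4.2, -0.03, 0.04, -0.03, 0.5]

```text
t: 5.1
tcp_pos: [0.5533, 0.1461, 0.2171]
orientation: [0.404, 0.585, -0.406, 0.575]
force: [0.5, -0.8, -0.4]
gripper_width: 0.0582
```

Emit:
send_rows:
  series:
    - [0, 1.36, -4.2, -0.03, 0, 0, 0.5]
    - [0, 0.7, -2, 0, 0, 0, 0.5]
    - [0, 0, 0, 0, 0, 0, 0.5]
    - [0, 0, 0, 0, 0, 0, 0.5]

```text
t: 5.5
tcp_pos: [0.5523, 0.2089, 0.2177]
orientation: [0.403, 0.584, -0.406, 0.576]
force: [0.4, -1.3, -0.3]
gripper_width: 0.0584
```

Run:
```python
from h import *; import tg
go([*(tg.mid-.0025*tg.ey),.12],20.1)
im,W=cloud("side","side_st"); im,W=cloud("scene","scene_st")
for n in("side","scene"):
  a=cv2.imread(f"pics/{n}_st.png");
```

```text
t 5.50 tcp [0.5523 0.2089 0.2177] tilt 0.74 jawyaw 20.22 F [ 0.4 -1.3 -0.3] w 0.0584 q [-0.11  0.5  -0.44  1.92  0.28  0.79 -0.36]
total cm [9.76 0.52 0.34] deg [ 0.12 -0.45  0.59] | n 3 row [3.26 0.16 0.11] [ 0.04 -0.15  0.2 ] min n 2.2
```

View pics/side_st.png

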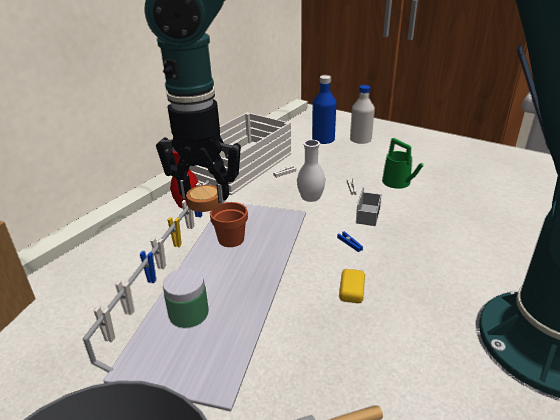

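The stand is held level, at about (203,198) in the side view. Lowering it in stages.

Emit:
send_rows:
  series:
    - [3.26, 0.17, 0.11, 0.04, -0.15, 0.2, 0.5]
    - [3.26, 0.17, 0.11, 0.04, -0.15, 0.2, 0.5]
    - [3.24, 0.17, 0.11, 0.04, -0.15, 0.2, 0.5]
    - [0, 0, 0, 0, 0, 0, 0.5]
    - [0, 0, 0, 0, 0, 0, 0.5]

```text
t: 6.1
tcp_pos: [0.5596, 0.2065, 0.1213]
orientation: [0.407, 0.578, -0.406, 0.579]
force: [-0.0, -0.4, -1.0]
gripper_width: 0.0587
```

Run:
```python
from h import *; import tg
go([*(tg.mid-.0025*tg.ey),.06],20.1)
im,W=cloud("side"); im2,W2=cloud("scene")
def show(W,nm):
    o=manip.get_obs();P=W.reshape(-1,3); P=P[np.linalg.norm(P[:,:2]-tg.mid,axis=1)<.045]
    P=P[(P[:,2]>.085)&(P[:,2]<.12)]; 
    print(nm,len(P)); 
show(W,"side")
```

```text
t 6.10 tcp [0.5596 0.2065 0.1213] tilt 0.14 jawyaw 19.86 F [-0.  -0.4 -1. ] w 0.0587 q [-0.17  0.62 -0.37  1.98  0.38  0.6  -0.44]
total cm [ 6.13 -0.2  -0.22] deg [-0.24  0.   -0.14] | n 2 row [ 3.07 -0.1  -0.11] [-0.12  0.   -0.07] min n 1.4
side 271
```

Emit:
send_rows:
  series:
    - [1.5, -0.05, -0.06, -0.06, 0, -0.05, 0.5]
    - [1.5, -0.05, -0.06, -0.06, 0, -0.05, 0.5]
    - [1.2, -0.05, -0.06, -0.06, 0, 0, 0.5]
    - [0.8, -0.05, -0.04, -0.06, 0, 0, 0.5]
    - [0.6, 0, 0, 0, 0, 0, 0.5]
    - [0.3, 0, 0, 0, 0, 0, 0.5]
    - [0, 0, 0, 0, 0, 0, 0.5]
    - [0, 0, 0, 0, 0, 0, 0.5]

```text
t: 7.0
tcp_pos: [0.5576, 0.2096, 0.0627]
orientation: [0.406, 0.58, -0.404, 0.58]
force: [-0.7, -0.1, 0.1]
gripper_width: 0.0582
```

Run:
```python
from h import *; import tg
go([*(tg.mid-.0025*tg.ey),.0587],20.1)
```

```text
t 7.00 tcp [0.5576 0.2096 0.0627] tilt 0.17 jawyaw 20.21 F [-0.7 -0.1  0.1] w 0.0582 q [-0.22  0.71 -0.31  2.01  0.43  0.49 -0.49]
total cm [ 0.4  -0.11  0.15] deg [ 0.11 -0.03 -0.17] | n 1 row [ 0.4  -0.11  0.15] [ 0.11 -0.03 -0.17] min n 0.1
```

Emit:
send_rows:
  series:
    - [0.2, -0.1, 0.1, 0, 0, 0, 0.5]
    - [0.2, 0, 0, 0, 0, 0, 0.5]
    - [0.1, 0, 0, 0, 0, 0, 0.5]
    - [0, 0, 0, 0, 0, 0, 0.5]

```text
t: 7.4
tcp_pos: [0.557, 0.208, 0.0587]
orientation: [0.405, 0.579, -0.404, 0.581]
force: [-0.7, -0.5, 7.6]
gripper_width: 0.0587
```

Emit:
send_rows:
  series:
    - [0, 0, 0, 0, 0, 0, 0.2]
    - [0, 0, 0, 0, 0, 0, 0.1]
    - [0, 0, 0, 0, 0, 0, 0.0]
    - [0, 0, 0, 0, 0, 0, 0.0]
    - [0, 0, 0, 0, 0, 0, 0.0]

```text
t: 7.9
tcp_pos: [0.5567, 0.2082, 0.0573]
orientation: [0.405, 0.58, -0.404, 0.58]
force: [0.6, 0.3, 0.3]
gripper_width: 0.0853
```

Emit:
send_rows:
  series:
    - [-1, 0, 0, 0, 0, 0, 0]
    - [-2, 0, 0, 0, 0, 0, 0]
    - [-4, 0, 0, 0, 0, 0, 0]
    - [-4, 0, 0, 0, 0, 0, 0]
    - [-4, 0, 0, 0, 0, 0, 0]
    - [-4, 0, 0, 0, 0, 0, 0]
    - [-2, 0, 0, 0, 0, 0, 0]
    - [0, 0, 0, 0, 0, 0, 0]

```text
t: 8.7
tcp_pos: [0.5581, 0.2092, 0.272]
orientation: [0.408, 0.578, -0.401, 0.582]
force: [-0.1, -1.2, 0.0]
gripper_width: 0.0854
```

Run:
```python
from h import *; import tg
from m import circ
go([*tg.vase,.27],20.1)
for n in("side","scene"):
    im,W=cloud(n,n+"_b"); P=W.reshape(-1,3)
    q=P[(np.linalg.norm(P[:,:2]-tg.mid,axis=1)<.045)]
    a=q[(q[:,2]>.044)&(q[:,2]<.057)]; b=q[(q[:,2]>.0575)&(q[:,2]<.066)]
    for s in(a,b): print(n,circ(s,.03), s.mean(0), s[:,2].max()) if len(s)>8 else print(len(s))
    for nm,c,z,r in(("jar",tg.jar,(.045,.09),.034),("pot",tg.pot,(.10,.113),None)):
        q=P[(np.linalg.norm(P[:,:2]-c,axis=1)<.042)&(P[:,2]>z[0])&(P[:,2]<z[1])]; print(" ",nm,circ(q,r))
```

```text
t 8.70 tcp [0.5581 0.2092 0.272 ] tilt 0.61 jawyaw 20.21 F [-0.1 -1.2  0. ] w 0.0854 q [-0.09  0.43 -0.47  1.88  0.25  0.88 -0.33]
total cm [  0.04 -11.98  37.28] deg [ 0.11 -0.04 -0.61] | n 9 row [ 0.01 -1.33  4.14] [ 0.01 -0.   -0.07] min n 8.7
side (array([0.5089, 0.2381]), 141, 5.8) [0.53503402 0.22400062 0.05083806] 0.05699423439147187
side (array([0.5536, 0.2006]), 495, 10.0) [0.55476354 0.2124316  0.05986316] 0.06281139442640125
  jar (array([0.5193, 0.3134]), 823, 0.7)
  pot (array([0.5919, 0.1113, 0.0358]), 387, 1.2)
scene (array([0.5566, 0.2075]), 73, 0.8) [0.5740367  0.1926239  0.05109579] 0.05689692022433605
scene (array([0.549 , 0.2076]), 361, 10.0) [0.5581074  0.20591205 0.05999631] 0.06458425795547394
  jar (array([0.5188, 0.311 ]), 348, 0.8)
  pot (array([0.5949, 0.1057, 0.0353]), 304, 1.0)
```

Emit:
send_rows:
  series:
    - [0, -0.7, 2.1, 0, 0, -0.07, 0]
    - [0, -1.33, 4.14, 0, 0, -0.07, 0]
    - [0, -1.33, 4.14, 0, 0, -0.07, 0]
    - [0, -1.33, 4.14, 0, 0, -0.07, 0]
    - [0, -1.33, 4.14, 0, 0, -0.07, 0]
    - [0, -1.33, 4.14, 0, 0, -0.07, 0]
    - [0, -1.33, 4.14, 0, 0, -0.07, 0]
    - [0, -1.33, 4.14, 0, 0, -0.07, 0]
    - [0, -1.33, 4.14, 0, 0, -0.07, 0]
    - [0, -0.63, 2.06, 0, 0, 0, 0]
    - [0, 0, 0, 0, 0, 0, 0]
    - [0, 0, 0, 0, 0, 0, 0]

```text
t: 10.0
tcp_pos: [0.5717, -0.1828, 0.2659]
orientation: [0.402, 0.583, -0.407, 0.577]
force: [-0.5, 0.3, -0.1]
gripper_width: 0.0852
```

Run:
```python
from h import *; import tg
go([*tg.vase,.18],20.1)
```

```text
t 10.00 tcp [ 0.5717 -0.1828  0.2659] tilt 0.66 jawyaw 20.18 F [-0.5  0.3 -0.1] w 0.0852 q [ 0.53  0.44 -0.4   1.86  0.22  0.89  0.37]
total cm [8.59 0.39 0.06] deg [ 0.07 -0.19  0.63] | n 2 row [4.3  0.18 0.02] [ 0.04 -0.09  0.31] min n 1.9
```

Emit:
send_rows:
  series:
    - [4.3, 0.19, 0.02, 0, -0.1, 0.3, 0]
    - [4.3, 0.19, 0.02, 0, -0.1, 0.3, 0]
    - [0, 0, 0, 0, 0, 0, 0]
    - [0, 0, 0, 0, 0, 0, 0]

```text
t: 10.4
tcp_pos: [0.5756, -0.1803, 0.1813]
orientation: [0.404, 0.58, -0.404, 0.581]
force: [0.4, 0.3, 1.9]
gripper_width: 0.0856
```

Run:
```python
from h import *; import tg
go([*tg.vase,.122],20.1)
```

```text
t 10.40 tcp [ 0.5756 -0.1803  0.1813] tilt 0.04 jawyaw 20.38 F [0.4 0.3 1.9] w 0.0856 q [ 0.49  0.54 -0.37  1.93  0.29  0.72  0.31]
total cm [ 5.93 -0.17  0.11] deg [ 0.28  0.04 -0.02] | n 2 row [ 2.96 -0.08  0.06] [ 0.14  0.02 -0.01] min n 1.3
```

Emit:
send_rows:
  series:
    - [2, -0.1, 0.05, 0.1, 0, 0, 0]
    - [2, -0.1, 0.05, 0.1, 0, 0, 0]
    - [1.2, 0, 0, 0, 0, 0, 0]
    - [0.7, 0, 0, 0, 0, 0, 0]
    - [0, 0, 0, 0, 0, 0, 0.3]
    - [0, 0, 0, 0, 0, 0, 0.5]
    - [0, 0, 0, 0, 0, 0, 0.6]
    - [0, 0, 0, 0, 0, 0, 0.7]
    - [0, 0, 0, 0, 0, 0, 0.8]
    - [0, 0, 0, 0, 0, 0, 0.8]
    - [0, 0, 0, 0, 0, 0, 0.8]
    - [0, 0, 0, 0, 0, 0, 0.8]
  squeeze: 50

```text
t: 11.6
tcp_pos: [0.5753, -0.1845, 0.1239]
orientation: [0.406, 0.577, -0.405, 0.581]
force: [-1.0, -0.3, 5.6]
gripper_width: 0.0342
```

Emit:
send_rows:
  series:
    - [0, 0, 0, 0, 0, 0, 0.8]
    - [0, 0, 0, 0, 0, 0, 0.8]
    - [-0.3, 0, 0, 0, 0, 0, 0.8]
    - [-0.7, 0, 0, 0, 0, 0, 0.8]
    - [-1, 0, 0, 0, 0, 0, 0.8]
    - [-2, 0, 0, 0, 0, 0, 0.8]
    - [-3, 0, 0, 0, 0, 0, 0.8]
    - [-3, 0, 0, 0, 0, 0, 0.8]
    - [-3, 0, 0, 0, 0, 0, 0.8]
    - [-1.5, 0, 0, 0, 0, 0, 0.8]
    - [0, 0, 0, 0, 0, 0, 0.8]

```text
t: 12.7
tcp_pos: [0.5756, -0.1842, 0.2702]
orientation: [0.406, 0.576, -0.405, 0.582]
force: [0.4, -0.1, -3.3]
gripper_width: 0.0341
```

Run:
```python
from h import *; import tg
from m import circ
o,r=state(); p=o["tcp_pos"]
for n in("side","scene"):
    im,W=cloud(n,n+"_v"); P=W.reshape(-1,3)
    q=P[(np.linalg.norm(P[:,:2]-tg.vase,axis=1)<.05)]
    for z in (p[2]-.122+.04,p[2]-.122+.06,p[2]-.122+.08):
        s=q[np.abs(q[:,2]-z)<.006]; print(n,round(z,3),circ(s))
    print("zmin",np.percentile(q[q[:,2]>.03][:,2],[0,1,3]))
go([.5565,.209,.30],20.1)
```

```text
t 12.70 tcp [ 0.5756 -0.1842  0.2702] tilt 0.50 jawyaw 20.00 F [ 0.4 -0.1 -3.3] w 0.0341 q [ 0.53  0.44 -0.41  1.86  0.22  0.88  0.37]
side 0.188 (array([ 0.5762, -0.1812,  0.035 ]), 138, 1.1)
side 0.208 (array([ 0.5759, -0.1808,  0.0321]), 170, 1.6)
side 0.228 (array([ 0.5751, -0.18  ,  0.0231]), 144, 2.3)
zmin [0.14532309 0.15280799 0.16588768]
scene 0.188 (array([ 0.5749, -0.1822,  0.0347]), 111, 0.5)
scene 0.208 (array([ 0.5745, -0.1834,  0.0322]), 237, 1.0)
scene 0.228 (array([ 0.5743, -0.1832,  0.0233]), 288, 1.9)
zmin [0.14393507 0.18064112 0.2006141 ]
t 12.80 tcp [ 0.5734 -0.184   0.2668] tilt 0.13 jawyaw 20.01 F [-1.   0.2 -2.5] w 0.0339 q [ 0.53  0.44 -0.41  1.86  0.22  0.88  0.36]
total cm [ -3.39  11.86 -37.49] deg [-0.09  0.13 -0.03] | n 9 row [-0.37  1.32 -4.17] [-0.01  0.01 -0.  ] min n 8.8
```

View pics/side_v.png

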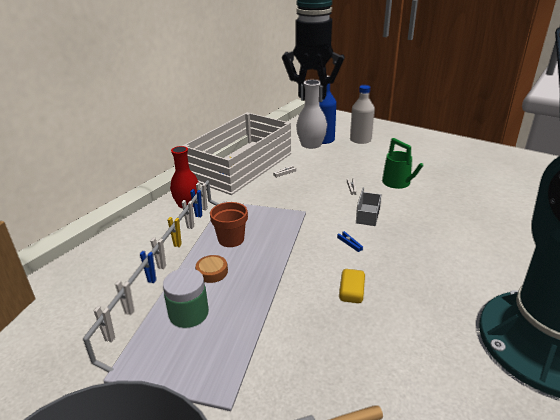

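The vase hangs upright in the grip at (311,115), and the stand sits at (211,268), between the jar and the pot. Carrying the vase over gently.

Emit:
send_rows:
  series:
    - [-0.5, 0.5, -1.5, 0, 0, 0, 0.8]
    - [-0.5, 0.9, -2.8, 0, 0, 0, 0.8]
    - [0, 1.1, -3.5, 0, 0, 0, 0.8]
    - [0, 1.1, -3.5, 0, 0, 0, 0.8]
    - [0, 1.1, -3.5, 0, 0, 0, 0.8]
    - [0, 1.1, -3.5, 0, 0, 0, 0.8]
    - [0, 1.1, -3.5, 0, 0, 0, 0.8]
    - [0, 1.1, -3.5, 0, 0, 0, 0.8]
    - [0, 1.1, -3.5, 0, 0, 0, 0.8]
    - [0, 1.1, -3.5, 0, 0, 0, 0.8]
    - [0, 0.9, -2.8, 0, 0, 0, 0.8]
    - [0, 0.5, -1.5, 0, 0, 0, 0.8]

```text
t: 14.0
tcp_pos: [0.5556, 0.2045, 0.2758]
orientation: [0.404, 0.58, -0.404, 0.58]
force: [-0.6, 0.8, -2.5]
gripper_width: 0.0342
```

Run:
```python
from h import *; import tg
go([.557,.2076,.22],20.1)
```

```text
t 14.00 tcp [0.5556 0.2045 0.2758] tilt 0.01 jawyaw 20.34 F [-0.6  0.8 -2.5] w 0.0342 q [-0.07  0.43 -0.48  1.87  0.25  0.9  -0.32]
total cm [ 5.58  0.23 -0.24] deg [ 0.24  0.   -0.01] | n 2 row [ 2.79  0.12 -0.12] [ 0.12  0.   -0.  ] min n 1.2
```

Emit:
send_rows:
  series:
    - [1.5, 0.1, -0.1, 0.1, 0, 0, 0.8]
    - [2, 0.1, -0.1, 0.1, 0, 0, 0.8]
    - [1.5, 0.05, -0.05, 0, 0, 0, 0.8]
    - [0.8, 0, 0, 0, 0, 0, 0.8]
    - [0, 0, 0, 0, 0, 0, 0.8]
    - [0, 0, 0, 0, 0, 0, 0.8]

```text
t: 14.6
tcp_pos: [0.5599, 0.2021, 0.2188]
orientation: [0.407, 0.577, -0.407, 0.58]
force: [0.6, 0.5, -3.2]
gripper_width: 0.0344
```

Run:
```python
from h import *; import tg
go([.557,.2076,.1835],20.1)
```

```text
t 14.60 tcp [0.5599 0.2021 0.2188] tilt 0.21 jawyaw 19.75 F [ 0.6  0.5 -3.2] w 0.0344 q [-0.1   0.5  -0.45  1.92  0.3   0.79 -0.37]
total cm [ 3.52 -0.1  -0.62] deg [-0.35  0.18 -0.11] | n 1 row [ 3.52 -0.1  -0.62] [-0.35  0.18 -0.11] min n 0.8
```

Emit:
send_rows:
  series:
    - [0.8, -0.05, -0.3, -0.2, 0.1, 0, 0.8]
    - [0.8, -0.05, -0.3, -0.1, 0.1, 0, 0.8]
    - [0.5, 0, 0, 0, 0, 0, 0.8]
    - [0, 0, 0, 0, 0, 0, 0.8]
    - [0, 0, 0, 0, 0, 0, 0.8]

```text
t: 15.1
tcp_pos: [0.5566, 0.208, 0.1976]
orientation: [0.406, 0.579, -0.404, 0.58]
force: [0.1, -0.0, -2.4]
gripper_width: 0.0344
```

Run:
```python
from h import *; import tg
from m import circ
go([.557,.2076,.1835],20.1)
p=manip.get_obs()["tcp_pos"]
for n in("side","scene"):
    im,W=cloud(n,n+"_w"); P=W.reshape(-1,3)
    q=P[(np.linalg.norm(P[:,:2]-p[:2],axis=1)<.045)]
    for h in(.03,.05,.07):
        z=p[2]-.1235+h; s=q[np.abs(q[:,2]-z)<.006]; print(n,h,circ(s))
    s=q[(q[:,2]>.044)&(q[:,2]<.057)]; print(" stand",circ(s,.03))
    for nm,c,z,r in(("jar",tg.jar,(.045,.09),.034),("pot",tg.pot,(.10,.113),None)):
        q=P[(np.linalg.norm(P[:,:2]-c,axis=1)<.042)&(P[:,2]>z[0])&(P[:,2]<z[1])]; print(" ",nm,circ(q,r))
go([.557,.2076,.1835],20.1)
```

```text
t 15.10 tcp [0.5566 0.208  0.1976] tilt 0.10 jawyaw 20.12 F [ 0.1 -0.  -2.4] w 0.0344 q [-0.11  0.52 -0.44  1.94  0.32  0.75 -0.39]
total cm [1.41 0.02 0.05] deg [ 0.02 -0.02 -0.1 ] | n 1 row [1.41 0.02 0.05] [ 0.02 -0.02 -0.1 ] min n 0.3
side 0.03 (array([0.5558, 0.2115, 0.0338]), 150, 0.9)
side 0.05 (array([0.5556, 0.2118, 0.0348]), 243, 0.9)
side 0.07 (array([0.5556, 0.212 , 0.0294]), 276, 1.5)
 stand (array([0.5098, 0.239 ]), 140, 5.2)
  jar (array([0.5193, 0.3134]), 827, 0.6)
  pot (array([0.5917, 0.1111, 0.0357]), 261, 1.2)
scene 0.03 (array([0.5556, 0.2078, 0.0336]), 63, 0.8)
scene 0.05 (array([0.556 , 0.2079, 0.0349]), 131, 0.8)
scene 0.07 (array([0.5559, 0.2082, 0.0298]), 181, 1.4)
 stand (array([0.5564, 0.2075]), 80, 0.8)
  jar (array([0.5188, 0.3109]), 186, 0.8)
  pot (array([0.5948, 0.1057, 0.0351]), 304, 1.1)
t 15.20 tcp [0.5569 0.2081 0.198 ] tilt 0.15 jawyaw 20.11 F [ 0.7  0.2 -3.2] w 0.0343 q [-0.11  0.52 -0.44  1.94  0.32  0.75 -0.39]
total cm [ 1.45 -0.01  0.05] deg [ 0.01 -0.03 -0.14] | n 1 row [ 1.45 -0.01  0.05] [ 0.01 -0.03 -0.14] min n 0.3
```

Emit:
send_rows:
  series:
    - [0.5, 0, 0, 0, 0, 0, 0.8]
    - [0.4, 0, 0, 0, 0, 0, 0.8]
    - [0.3, 0, 0, 0, 0, 0, 0.8]
    - [0.15, 0, 0, 0, 0, 0, 0.8]
    - [0, 0, 0, 0, 0, 0, 0.8]
    - [0, 0, 0, 0, 0, 0, 0.8]

```text
t: 15.8
tcp_pos: [0.5567, 0.208, 0.1842]
orientation: [0.406, 0.579, -0.404, 0.58]
force: [-0.2, 0.8, -3.1]
gripper_width: 0.0342
```

Run:
```python
from h import *; import tg
go([.557,.2076,.1835],20.1)
```

```text
t 15.80 tcp [0.5567 0.208  0.1842] tilt 0.12 jawyaw 20.11 F [-0.2  0.8 -3.1] w 0.0342 q [-0.12  0.54 -0.43  1.95  0.33  0.72 -0.4 ]
total cm [0.07 0.01 0.05] deg [ 0.01 -0.03 -0.12] | n 1 row [0.07 0.01 0.05] [ 0.01 -0.03 -0.12] min n 0.0
```

Still carrying the full weight, so I'll lower it in 1 mm steps.

Emit:
send_rows:
  series:
    - [0.1, 0, 0, 0, 0, 0, 0.8]
    - [0.1, 0, 0, 0, 0, 0, 0.8]
    - [0, 0, 0, 0, 0, 0, 0.8]
    - [0, 0, 0, 0, 0, 0, 0.8]

```text
t: 16.2
tcp_pos: [0.557, 0.2087, 0.1839]
orientation: [0.406, 0.579, -0.404, 0.58]
force: [-2.5, -0.5, 6.1]
gripper_width: 0.0342
```

Emit:
send_rows:
  series:
    - [0, 0, 0, 0, 0, 0, 0.57]
    - [0, 0, 0, 0, 0, 0, 0.5]
    - [0, 0, 0, 0, 0, 0, 0.35]
    - [0, 0, 0, 0, 0, 0, 0.2]
    - [0, 0, 0, 0, 0, 0, 0]
    - [0, 0, 0, 0, 0, 0, 0]
    - [0, 0, 0, 0, 0, 0, 0]

```text
t: 16.9
tcp_pos: [0.5567, 0.208, 0.1822]
orientation: [0.406, 0.579, -0.404, 0.58]
force: [-0.3, -0.2, 0.2]
gripper_width: 0.0851
```

Emit:
send_rows:
  series:
    - [-1, 0, 0, 0, 0, 0, 0]
    - [-2, 0, 0, 0, 0, 0, 0]
    - [-4, 0, 0, 0, 0, 0, 0]
    - [-4, 0, 0, 0, 0, 0, 0]
    - [-2, 0, 0, 0, 0, 0, 0]
    - [0, 0, 0, 0, 0, 0, 0]

```text
t: 17.5
tcp_pos: [0.5584, 0.2093, 0.3169]
orientation: [0.408, 0.578, -0.402, 0.581]
force: [0.2, 0.3, -0.5]
gripper_width: 0.0854
```

Run:
```python
from h import *; import tg
go([*tg.can,.25],-111.7)
im,W=cloud("side","side_c")
```

```text
t 17.50 tcp [0.5584 0.2093 0.3169] tilt 0.60 jawyaw 20.11 F [ 0.2  0.3 -0.5] w 0.0854 q [-0.06  0.39 -0.5   1.83  0.22  0.97 -0.31]
total cm [  6.3  -32.53  49.7 ] deg [131.81  -0.72  -0.25] | n 17 row [0.39 2.12 3.85] [ 7.75 -0.04 -0.01] min n 16.5
```

View pics/side_c.png

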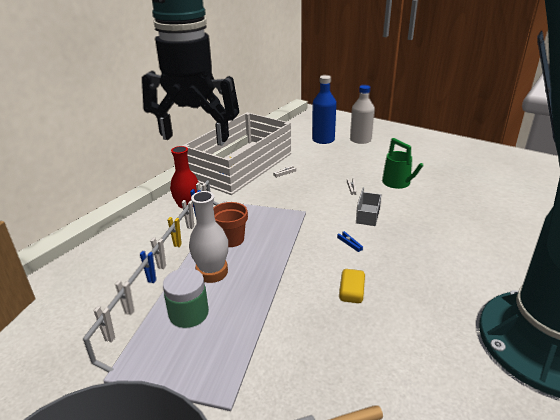

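The vase stands upright on the stand at (208,240), with the gripper clear above it. Moving over to the can.

Emit:
send_rows:
  series:
    - [0, -2.6, 4, 0, 0, 0, 0]
    - [0, -2.6, 4, 0, 0, 0, 0]
    - [0, -2.6, 4, 0, 0, 0, 0]
    - [0, -2.6, 4, 0, 0, 0, 0]
    - [0, -2.6, 4, 0, 0, 0, 0]
    - [0, -2.6, 4, 0, 0, 0, 0]
    - [0, -2.6, 4, 0, 0, 0, 0]
    - [0, -2.6, 4, 0, 0, 0, 0]
    - [0, -2.6, 4, 0, 0, 0, 0]
    - [0, -2.6, 4, 0, 0, 0, 0]
    - [0, -2.6, 4, 0, 0, 0, 0]
    - [0, -2.6, 4, 0, 0, 0, 0]

```text
t: 18.75
tcp_pos: [0.4267, -0.3514, 0.3098]
orientation: [0.406, 0.581, -0.404, 0.579]
force: [0.4, -0.0, -0.4]
gripper_width: 0.0854
```

Emit:
send_rows:
  series:
    - [0, 0, 0, 8.2, 0, 0, 0]
    - [0, 0, 0, 8.2, 0, 0, 0]
    - [0, 0, 0, 8.2, 0, 0, 0]
    - [0, 0, 0, 8.2, 0, 0, 0]
    - [0, 0, 0, 8.2, 0, 0, 0]
    - [0, 0, 0, 8.2, 0, 0, 0]
    - [0, 0, 0, 8.2, 0, 0, 0]
    - [0, 0, 0, 8.2, 0, 0, 0]
    - [0, 0, 0, 8.2, 0, 0, 0]
    - [0, 0, 0, 8.2, 0, 0, 0]
    - [0, 0, 0, 8.2, 0, 0, 0]
    - [0, 0, 0, 8.2, 0, 0, 0]

```text
t: 19.95
tcp_pos: [0.4275, -0.3494, 0.3097]
orientation: [-0.703, -0.071, 0.704, -0.069]
force: [-0.3, -0.7, -0.5]
gripper_width: 0.0853
```

Run:
```python
from h import *; import tg
go([*tg.can,.2],-111.7)
```

```text
t 19.95 tcp [ 0.4275 -0.3494  0.3097] tilt 0.20 jawyaw -78.63 F [-0.3 -0.7 -0.5] w 0.0853 q [ 0.56  0.3   0.06  1.94 -0.02  0.9  -0.74]
total cm [10.96  1.89  0.67] deg [33.07  0.1   0.17] | n 5 row [2.19 0.4  0.05] [6.61 0.02 0.03] min n 4.1
```

Emit:
send_rows:
  series:
    - [2.2, 0.4, 0.05, 6.61, 0, 0, 0]
    - [2.2, 0.4, 0.05, 6.61, 0, 0, 0]
    - [2.2, 0.4, 0.05, 6.61, 0, 0, 0]
    - [2.2, 0.4, 0.05, 6.61, 0, 0, 0]
    - [2.2, 0.4, 0.05, 6.61, 0, 0, 0]
    - [0, 0, 0, 0, 0, 0, 0]
    - [0, 0, 0, 0, 0, 0, 0]

```text
t: 20.65
tcp_pos: [0.425, -0.3691, 0.2005]
orientation: [-0.695, 0.129, 0.696, 0.131]
force: [0.6, 0.0, -0.1]
gripper_width: 0.0851
```

Run:
```python
from h import *; import tg
go([*tg.can,.109],-111.7)
```

```text
t 20.65 tcp [ 0.425  -0.3691  0.2005] tilt 0.16 jawyaw -111.21 F [ 0.6  0.  -0.1] w 0.0851 q [ 0.51  0.46  0.17  2.02 -0.13  0.67 -1.18]
total cm [9.15 0.03 0.03] deg [0.49 0.11 0.12] | n 3 row [3.05 0.01 0.01] [0.16 0.04 0.04] min n 2.0
```

Emit:
send_rows:
  series:
    - [3, 0, 0, 0.2, 0, 0, 0]
    - [3, 0, 0, 0.2, 0, 0, 0]
    - [2, 0, 0, 0.1, 0, 0, 0]
    - [1.1, 0, 0, 0, 0, 0, 0.2]
    - [0, 0, 0, 0, 0, 0, 0.4]
    - [0, 0, 0, 0, 0, 0, 0.6]
    - [0, 0, 0, 0, 0, 0, 0.75]
    - [0, 0, 0, 0, 0, 0, 1]
    - [0, 0, 0, 0, 0, 0, 1]
    - [0, 0, 0, 0, 0, 0, 1]
    - [0, 0, 0, 0, 0, 0, 1]
    - [0, 0, 0, 0, 0, 0, 1]
  squeeze: 50

```text
t: 21.85
tcp_pos: [0.4266, -0.3703, 0.1116]
orientation: [0.696, -0.134, -0.693, -0.134]
force: [-1.4, 1.2, 6.7]
gripper_width: 0.0103
```

Emit:
send_rows:
  series:
    - [0, 0, 0, 0, 0, 0, 1]
    - [-0.5, 0, 0, 0, 0, 0, 1]
    - [-1, 0, 0, 0, 0, 0, 1]
    - [-2.5, 0, 0, 0, 0, 0, 1]
    - [-4, 0, 0, 0, 0, 0, 1]
    - [-4, 0, 0, 0, 0, 0, 1]
    - [-4, 0, 0, 0, 0, 0, 1]
    - [-2, 0, 0, 0, 0, 0, 1]
    - [0, 0, 0, 0, 0, 0, 1]

```text
t: 22.75
tcp_pos: [0.4269, -0.3711, 0.2941]
orientation: [0.697, -0.135, -0.691, -0.133]
force: [0.6, -0.1, -2.8]
gripper_width: 0.0104
```

Run:
```python
from h import *; import tg
from m import circ
o,r=state(); p=o["tcp_pos"]
for n in("side","scene"):
    im,W=cloud(n,n+"_d"); P=W.reshape(-1,3)
    q=P[(np.linalg.norm(P[:,:2]-p[:2],axis=1)<.06)]; z0=p[2]-.109
    for h in(.01,.03): s=q[np.abs(q[:,2]-z0-h)<.008]; print(n,h,circ(s),circ(s,.037))
go([*tg.canT,.28],-69.9)
```

```text
t 22.75 tcp [ 0.4269 -0.3711  0.2941] tilt 0.48 jawyaw -111.85 F [ 0.6 -0.1 -2.8] w 0.0104 q [ 0.47  0.34  0.21  1.94 -0.09  0.86 -1.22]
side 0.01 (array([ 0.4255, -0.3697,  0.0371]), 195, 1.4) (array([ 0.4255, -0.3697]), 195, 1.4)
side 0.03 (array([ 0.425 , -0.3703,  0.0367]), 228, 2.8) (array([ 0.4251, -0.3707]), 228, 2.8)
scene 0.01 (array([ 0.4249, -0.3696,  0.0349]), 294, 0.8) (array([ 0.4227, -0.3699]), 294, 1.3)
scene 0.03 (array([ 0.4253, -0.3703,  0.034 ]), 419, 0.8) (array([ 0.4231, -0.3719]), 419, 2.5)
t 22.85 tcp [ 0.425  -0.3691  0.29  ] tilt 0.12 jawyaw -111.82 F [ 0.1  0.8 -3.1] w 0.0104 q [ 0.48  0.34  0.21  1.94 -0.09  0.86 -1.22]
total cm [  1.1  -42.94  -4.77] deg [-41.92  -0.06   0.11] | n 10 row [ 0.11 -4.   -1.88] [-4.19 -0.01  0.01] min n 9.6
```

View pics/scene_d.png

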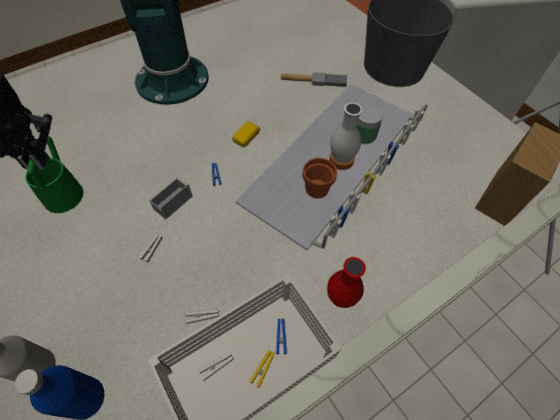

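The can hangs level under the TCP, at (55,185) in the scene view. The vase, jar and pot are undisturbed.

Emit:
send_rows:
  series:
    - [0, -3.33, -1.57, -3.49, 0, 0, 1]
    - [0, -3.33, -1.57, -3.49, 0, 0, 1]
    - [0, -3.33, -1.57, -3.49, 0, 0, 1]
    - [0, -3.33, -1.57, -3.49, 0, 0, 1]
    - [0, -3.33, -1.57, -3.49, 0, 0, 1]
    - [0, -3.33, -1.57, -3.49, 0, 0, 1]
    - [0, -3.33, -1.57, -3.49, 0, 0, 1]
    - [0, -3.33, -1.57, -3.49, 0, 0, 1]
    - [0, -3.33, -1.57, -3.49, 0, 0, 1]
    - [0, -3.33, -1.57, -3.49, 0, 0, 1]
    - [0, -3.33, -1.57, -3.49, 0, 0, 1]
    - [0, -3.33, -1.57, -3.49, 0, 0, 1]

```text
t: 24.05
tcp_pos: [0.6264, 0.0135, 0.2881]
orientation: [-0.695, -0.124, 0.697, -0.123]
force: [-0.2, 0.2, -1.5]
gripper_width: 0.0103
```

Run:
```python
from h import *; import tg
go([*tg.canT,.18],-69.9)
```

```text
t 24.05 tcp [0.6264 0.0135 0.2881] tilt 0.21 jawyaw -69.81 F [-0.2  0.2 -1.5] w 0.0103 q [-0.05  0.43 -0.06  1.8   0.03  0.92 -1.34]
total cm [10.81  0.27 -0.21] deg [0.09 0.18 0.12] | n 3 row [ 3.6   0.09 -0.07] [0.03 0.06 0.04] min n 2.4
```

Emit:
send_rows:
  series:
    - [3, 0.1, -0.1, 0, 0.1, 0, 1]
    - [3.5, 0.1, -0.1, 0.1, 0.1, 0.1, 1]
    - [3, 0.1, 0, 0, 0, 0, 1]
    - [1.5, 0, 0, 0, 0, 0, 1]
    - [0.8, 0, 0, 0, 0, 0, 1]
    - [0, 0, 0, 0, 0, 0, 1]
    - [0, 0, 0, 0, 0, 0, 1]

```text
t: 24.75
tcp_pos: [0.6319, 0.0101, 0.174]
orientation: [0.699, 0.122, -0.694, 0.122]
force: [-0.5, 0.9, -1.8]
gripper_width: 0.0102
```

Run:
```python
from h import *; import tg
from m import circ
go([*tg.canT,.1515],-69.9); p=manip.get_obs()["tcp_pos"]
for n in("side","scene"):
    im,W=cloud(n,n+"_e"); P=W.reshape(-1,3); cs={}
    for nm,c,z,r in(("can",p[:2],(.065,.09),.036),("jar",tg.jar,(.045,.09),.034),("pot",tg.pot,(.10,.113),None)):
        q=P[(np.linalg.norm(P[:,:2]-c,axis=1)<.045)&(P[:,2]>z[0])&(P[:,2]<z[1])]; s=circ(q,r); cs[nm]=s[0][:2]; print(n,nm,s)
    u=(cs["pot"]-cs["jar"]); u/=np.hypot(*u); d_=cs["can"]-cs["pot"]; print("along",d_@u,"across(to back +)",d_@np.array([-u[1],u[0]]))
go([*tg.canT,.1515],-69.9)
```

```text
t 24.75 tcp [0.6319 0.0101 0.174 ] tilt 0.41 jawyaw -70.07 F [-0.5  0.9 -1.8] w 0.0102 q [-0.05  0.56 -0.05  1.89  0.04  0.69 -1.35]
total cm [ 2.25 -0.26  0.24] deg [-0.17 -0.4  -0.09] | n 1 row [ 2.25 -0.26  0.24] [-0.17 -0.4  -0.09] min n 0.5
side can (array([0.6297, 0.0096]), 213, 1.1)
side jar (array([0.5194, 0.3134]), 821, 0.6)
side pot (array([0.5917, 0.1112, 0.0357]), 333, 1.2)
along 0.1084623605066571 across(to back +) 0.0015736433280613277
scene can (array([0.6332, 0.0066]), 424, 2.6)
scene jar (array([0.5186, 0.3113]), 218, 0.8)
scene pot (array([0.5947, 0.1054, 0.0355]), 234, 1.0)
along 0.10601993880549739 across(to back +) 0.0018607997416672127
t 24.85 tcp [0.6322 0.0102 0.1747] tilt 0.49 jawyaw -70.07 F [-0.1 -0.4 -2.2] w 0.0102 q [-0.05  0.56 -0.05  1.89  0.05  0.69 -1.35]
total cm [ 2.32 -0.27  0.28] deg [-0.17 -0.48 -0.12] | n 1 row [ 2.32 -0.27  0.28] [-0.17 -0.48 -0.12] min n 0.5
```

Emit:
send_rows:
  series:
    - [0.5, -0.15, 0.1, -0.1, -0.2, 0, 1]
    - [0.6, -0.15, 0.1, -0.1, -0.2, 0, 1]
    - [0.5, 0, 0, 0, 0, 0, 1]
    - [0.3, 0, 0, 0, 0, 0, 1]
    - [0.2, 0, 0, 0, 0, 0, 1]
    - [0, 0, 0, 0, 0, 0, 1]
    - [0, 0, 0, 0, 0, 0, 1]

```text
t: 25.55
tcp_pos: [0.6284, 0.0122, 0.1522]
orientation: [-0.696, -0.123, 0.697, -0.124]
force: [0.3, 0.5, -2.4]
gripper_width: 0.0102
```

Emit:
send_rows:
  series:
    - [0.1, 0, 0, 0, 0, 0, 1]
    - [0.1, 0, 0, 0, 0, 0, 1]
    - [0, 0, 0, 0, 0, 0, 1]

```text
t: 25.85
tcp_pos: [0.6286, 0.0123, 0.1517]
orientation: [-0.696, -0.123, 0.696, -0.124]
force: [-2.8, 0.3, 6.5]
gripper_width: 0.0101
```

Emit:
send_rows:
  series:
    - [0, 0, 0, 0, 0, 0, 0.8]
    - [0, 0, 0, 0, 0, 0, 0.7]
    - [0, 0, 0, 0, 0, 0, 0.5]
    - [0, 0, 0, 0, 0, 0, 0.3]
    - [0, 0, 0, 0, 0, 0, 0]
    - [0, 0, 0, 0, 0, 0, 0]
    - [0, 0, 0, 0, 0, 0, 0]
    - [-1, 0, 0, 0, 0, 0, 0]
    - [-3, 0, 0, 0, 0, 0, 0]
    - [-4, 0, 0, 0, 0, 0, 0]
    - [-4, 0, 0, 0, 0, 0, 0]
    - [-1, 0, 0, 0, 0, 0, 0]

```text
t: 27.05
tcp_pos: [0.6313, 0.0127, 0.2862]
orientation: [0.699, 0.123, -0.693, 0.124]
force: [0.9, 0.2, 0.0]
gripper_width: 0.0856
```

```bash
cat > chk.py <<'E'
from h import *; import tg
from m import circ
def chk(tag):
  for n in("side","scene"):
    im,W=cloud(n,n+tag); P=W.reshape(-1,3); cs={}
    for nm,c,z,r in(("jar",tg.jar,(.045,.09),.034),("pot",tg.pot,(.10,.113),None),("can",tg.canT,(.045,.07),.0365),("vase",tg.mid,(.085,.135),None),("neck",tg.mid,(.168,.193),.016)):
        q=P[(np.linalg.norm(P[:,:2]-c,axis=1)<.045)&(P[:,2]>z[0])&(P[:,2]<z[1])]; s=circ(q,r); cs[nm]=s[0][:2]; print(n,nm,s[0],s[2])
    u=cs["pot"]-cs["jar"]; L=np.hypot(*u); u/=L; w=np.array([-u[1],u[0]]); print(" L",L.round(4),"yaw",np.degrees(np.arctan2(w[1],w[0])).round(2))
    for nm in("can","vase","neck"): d=cs[nm]-cs["jar"]; print(" ",nm,"along",(d@u).round(4),"across",(d@w).round(4))
    q=P[(np.linalg.norm(P[:,:2]-tg.canT,axis=1)<.085)&(P[:,2]>.142)&(P[:,2]<.160)]
    if len(q)>20:
        q=q[np.linalg.norm(q[:,:2]-cs["can"],axis=1)<.04]; print(" bar",cv2.minAreaRect((q[:,:2]*1000).astype(np.float32)))
    q=P[(np.linalg.norm(P[:,:2]-cs["can"],axis=1)<.09)&(P[:,2]>.1)&(P[:,2]<.125)]; e=(q[:,:2]-cs["can"])@np.c_[u,w]; e=e[(np.abs(e[:,0])<.03)]; e=e[e[:,1]<-.055]; print(" spout along/across",e.mean(0).round(4) if len(e) else None,len(e))
E
python3 - <<'E'
from chk import *
chk("_f"); go([*tg.hol,.25],16.9)
E
```

```text
side jar [0.5193 0.3133] 0.6
side pot [0.5917 0.1111 0.0357] 1.2
side can [0.6263 0.0119] 1.4
side vase [0.5552 0.2123 0.0326] 1.8
side neck [0.556  0.2114] 0.7
 L 0.2148 yaw 19.7
  can along 0.3198 across -0.0009
  vase along 0.1072 across -0.0002
  neck along 0.1083 across 0.0002
 bar ((624.477783203125, 14.620222091674805), (65.56610870361328, 12.501903533935547), 16.28404426574707)
 spout along/across [-0.0043 -0.0695] 54
scene jar [0.5757 0.2821] 4.8
scene pot [0.5949 0.1056 0.0353] 1.0
scene can [0.6276 0.0095] 2.0
scene vase [0.5566 0.207  0.0323] 2.0
scene neck [0.5555 0.2085] 0.7
 L 0.1775 yaw 6.21
  can along 0.2766 across 0.0221
  vase along 0.0726 across -0.0271
  neck along 0.071 across -0.028
 bar ((627.57275390625, 9.383294105529785), (66.3765869140625, 12.43885612487793), 20.453691482543945)
 spout along/across [ 0.0167 -0.064 ] 59
t 27.15 tcp [0.6297 0.0125 0.2831] tilt 0.26 jawyaw -69.87 F [ 0.2 -0.2 -0.4] w 0.0855 q [-0.05  0.43 -0.06  1.8   0.03  0.9  -1.34]
total cm [ 3.24 11.25 26.69] deg [-8.676e+01 -5.000e-02 -2.900e-01] | n 11 row [ 0.29 -0.83  2.78] [-7.89 -0.   -0.03] min n 10.8
```

View pics/scene_f.png

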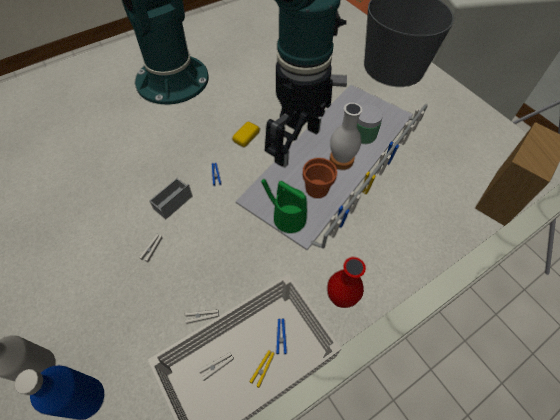

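The can stands at (290,205) with its spout pointing out over the front edge. The scene camera's jar fit is spoiled because the vase hides the jar; the side camera's fits agree with the plan. Holder next.

Emit:
send_rows:
  series:
    - [0, -0.83, 2.78, -7.89, 0, 0, 0]
    - [0, -0.83, 2.78, -7.89, 0, 0, 0]
    - [0, -0.83, 2.78, -7.89, 0, 0, 0]
    - [0, -0.83, 2.78, -7.89, 0, 0, 0]
    - [0, -0.83, 2.78, -7.89, 0, 0, 0]
    - [0, -0.83, 2.78, -7.89, 0, 0, 0]
    - [0, -0.83, 2.78, -7.89, 0, 0, 0]
    - [0, -0.83, 2.78, -7.89, 0, 0, 0]
    - [0, -0.83, 2.78, -7.89, 0, 0, 0]
    - [0, -0.83, 2.78, -7.89, 0, 0, 0]
    - [0, -0.83, 2.78, -7.89, 0, 0, 0]
    - [0, 0, 0, 0, 0, 0, 0]

```text
t: 28.35
tcp_pos: [0.4139, -0.1888, 0.2791]
orientation: [0.421, 0.568, -0.424, 0.566]
force: [0.5, -0.6, 0.2]
gripper_width: 0.0852
```

Run:
```python
from chk import *
go([*tg.hol,.10],16.9); chk("_g")
```

```text
t 28.35 tcp [ 0.4139 -0.1888  0.2791] tilt 0.28 jawyaw 16.62 F [ 0.5 -0.6  0.2] w 0.0852 q [ 0.57  0.22 -0.29  2.15  0.09  0.78  0.51]
total cm [17.91  0.59 -0.25] deg [-0.28  0.02  0.28] | n 4 row [ 4.48  0.14 -0.06] [-0.07  0.01  0.07] min n 4.0
side jar [0.5193 0.3133] 0.6
side pot [0.5916 0.1112 0.0356] 1.2
side can [0.6262 0.0118] 1.2
side vase [0.555  0.2125 0.0324] 1.9
side neck [0.556  0.2116] 0.8
 L 0.2146 yaw 19.68
  can along 0.3199 across -0.0009
  vase along 0.1069 across -0.0003
  neck along 0.1081 across 0.0003
 bar ((623.6383666992188, 14.024459838867188), (65.01664733886719, 14.22071361541748), 15.756980895996094)
 spout along/across [-0.0042 -0.069 ] 54
scene jar [0.5187 0.3112] 0.8
scene pot [0.5949 0.1057 0.0353] 1.0
scene can [0.6278 0.0097] 2.2
scene vase [0.5569 0.2069 0.0321] 1.9
scene neck [0.5557 0.2087] 0.7
 L 0.2192 yaw 20.34
  can along 0.3206 across -0.0025
  vase along 0.1111 across -0.0004
  neck along 0.109 across -0.0009
 bar ((627.9805908203125, 8.8624267578125), (65.93291473388672, 11.763152122497559), 20.406627655029297)
 spout along/across [ 0.001  -0.0659] 60
```

Emit:
send_rows:
  series:
    - [4.5, 0.15, -0.06, -0.1, 0, 0.1, 0]
    - [4.5, 0.15, -0.06, -0.1, 0, 0.1, 0]
    - [4.5, 0.15, -0.06, -0.1, 0, 0.1, 0]
    - [4.4, 0.15, -0.06, 0, 0, 0, 0]
    - [0, 0, 0, 0, 0, 0, 0]
    - [0, 0, 0, 0, 0, 0, 0]

```text
t: 29.05
tcp_pos: [0.4212, -0.1796, 0.1014]
orientation: [0.42, 0.57, -0.418, 0.57]
force: [0.1, -0.3, 1.3]
gripper_width: 0.0855
```

Run:
```python
from chk import *
go([*tg.hol,.025],16.9)
d=np.load("side0.npz")
im,W=cloud("wrist","wr"); P=W.reshape(-1,3)
q=P[(np.linalg.norm(P[:,:2]-tg.hol,axis=1)<.07)&(P[:,2]>.028)&(P[:,2]<.056)]; print(len(q),cv2.minAreaRect((q[:,:2]*1000).astype(np.float32)))
for n in("side","scene"):
    im,W=cloud(n); P=W.reshape(-1,3); q=P[(np.linalg.norm(P[:,:2]-tg.canT,axis=1)<.06)&(P[:,2]>.15)&(P[:,2]<.16)]
    v=np.linalg.svd(q[:,:2]-q[:,:2].mean(0))[2][0]; print(n,len(q),q.mean(0),"bar PCA",np.degrees(np.arctan(v[1]/v[0])))
```

```text
t 29.05 tcp [ 0.4212 -0.1796  0.1014] tilt 0.10 jawyaw 17.33 F [ 0.1 -0.3  1.3] w 0.0855 q [ 0.44  0.53 -0.18  2.3   0.27  0.34  0.33]
total cm [ 7.64 -0.48  0.42] deg [ 0.43 -0.05 -0.09] | n 2 row [ 3.82 -0.24  0.21] [ 0.22 -0.02 -0.04] min n 1.7
2457 ((416.21087646484375, -185.17483520507812), (46.24302291870117, 85.8691635131836), 17.28141975402832)
side 109 [0.62395381 0.01511596 0.15336052] bar PCA 19.581312916489725
scene 171 [0.62934921 0.00859008 0.15426744] bar PCA 20.16586848223188
```

View pics/wr.png

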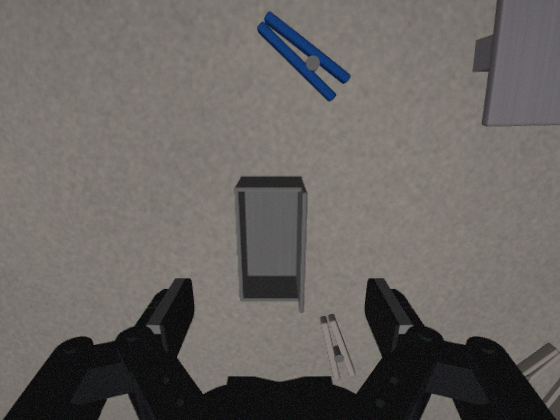

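The wrist view shows the holder at (270,240) centred between the fingers, with its taller back wall to the right. It measures 46.2 x 85.9 mm at yaw 17.3°, matching the given size. The can's bar reads 19.6–20.2°, which is in line with the shelf.

```bash
sed -i 's/hol=np.array(\[.418,-.185\])/hol=np.array([.4165,-.185])/' tg.py
python3 - <<'E'
from chk import *
go([*tg.hol,.06],17.2)
E
```

```text
t 29.20 tcp [ 0.423  -0.1813  0.1039] tilt 0.48 jawyaw 17.24 F [0.1 0.2 0.2] w 0.0854 q [ 0.44  0.52 -0.18  2.3   0.27  0.33  0.33]
total cm [ 4.39 -0.77  0.15] deg [ 0.04  0.22 -0.42] | n 1 row [ 4.39 -0.77  0.15] [ 0.04  0.22 -0.42] min n 1.0
```

Emit:
send_rows:
  series:
    - [2, -0.3, 0.13, 0, 0.1, -0.15, 0]
    - [2, -0.3, 0.13, 0, 0.1, -0.15, 0]
    - [1.5, 0, 0, 0, 0, 0, 0]
    - [1.2, 0, 0, 0, 0, 0, 0]
    - [0.7, 0, 0, 0, 0, 0, 0]
    - [0.4, 0, 0, 0, 0, 0, 0]
    - [0, 0, 0, 0, 0, 0, 0]

```text
t: 29.9
tcp_pos: [0.4173, -0.1855, 0.0244]
orientation: [0.42, 0.57, -0.419, 0.569]
force: [0.6, 0.3, 0.5]
gripper_width: 0.085
```

Run:
```python
from chk import *
go([*tg.hol,.024],17.2)
```

```text
t 29.90 tcp [ 0.4173 -0.1855  0.0244] tilt 0.07 jawyaw 17.22 F [0.6 0.3 0.5] w 0.0850 q [ 0.38  0.69 -0.07  2.32  0.33  0.14  0.29]
total cm [ 0.04 -0.06 -0.07] deg [ 0.02 -0.07  0.01] | n 1 row [ 0.04 -0.06 -0.07] [ 0.02 -0.07  0.01] min n 0.0
```

Emit:
send_rows:
  series:
    - [0, 0, 0, 0, 0, 0, 0.2]
    - [0, 0, 0, 0, 0, 0, 0.35]
    - [0, 0, 0, 0, 0, 0, 0.45]
    - [0, 0, 0, 0, 0, 0, 0.6]
    - [0, 0, 0, 0, 0, 0, 0.6]
    - [0, 0, 0, 0, 0, 0, 0.6]
    - [0, 0, 0, 0, 0, 0, 0.6]
    - [0, 0, 0, 0, 0, 0, 0.6]
  squeeze: 50

```text
t: 30.7
tcp_pos: [0.4168, -0.1854, 0.0243]
orientation: [0.42, 0.57, -0.419, 0.568]
force: [0.1, 0.2, 5.6]
gripper_width: 0.0457
```

Emit:
send_rows:
  series:
    - [-0.4, 0, 0, 0, 0, 0, 0.6]
    - [-1, 0, 0, 0, 0, 0, 0.6]
    - [-2.5, 0, 0, 0, 0, 0, 0.6]
    - [-4, 0, 0, 0, 0, 0, 0.6]
    - [-4, 0, 0, 0, 0, 0, 0.6]
    - [-4, 0, 0, 0, 0, 0, 0.6]
    - [-4, 0, 0, 0, 0, 0, 0.6]
    - [-2, 0, 0, 0, 0, 0, 0.6]
    - [0, 0, 0, 0, 0, 0, 0.6]

```text
t: 31.6
tcp_pos: [0.4185, -0.1863, 0.246]
orientation: [0.42, 0.568, -0.419, 0.571]
force: [-0.2, -0.4, -1.9]
gripper_width: 0.0453
```

Run:
```python
from chk import *
go([*tg.holT,.24],20.1,n=12); o,r=state()
im,W=cloud("wrist"); P=W.reshape(-1,3); Q=(P-o["tcp_pos"])@r; q=Q[(Q[:,0]>-.03)&(Q[:,0]<.03)&(np.abs(Q[:,1])<.03)&(np.abs(Q[:,2])<.07)]; print(len(q),cv2.minAreaRect((q[:,1:]*1000).astype(np.float32)))
```

```text
t 31.60 tcp [ 0.4185 -0.1863  0.246 ] tilt 0.26 jawyaw 17.20 F [-0.2 -0.4 -1.9] w 0.0453 q [ 0.6   0.27 -0.33  2.18  0.14  0.7   0.47]
total cm [  0.54  15.65 -44.19] deg [-2.9   0.16 -0.21] | n 12 row [ 0.05  1.39 -3.65] [-0.24  0.01 -0.02] min n 10.4
t 31.60 tcp [ 0.4185 -0.1863  0.246 ] tilt 0.26 jawyaw 17.20 F [-0.2 -0.4 -1.9] w 0.0453 q [ 0.6   0.27 -0.33  2.18  0.14  0.7   0.47]
21214 ((-0.00716400146484375, -1.2863731384277344), (85.70516967773438, 59.950836181640625), 89.98515319824219)
```

Emit:
send_rows:
  series:
    - [0, 1.39, -3.65, -0.24, 0, 0, 0.6]
    - [0, 1.39, -3.65, -0.24, 0, 0, 0.6]
    - [0, 1.39, -3.65, -0.24, 0, 0, 0.6]
    - [0, 1.39, -3.65, -0.24, 0, 0, 0.6]
    - [0, 1.39, -3.65, -0.24, 0, 0, 0.6]
    - [0, 1.39, -3.65, -0.24, 0, 0, 0.6]
    - [0, 1.39, -3.65, -0.24, 0, 0, 0.6]
    - [0, 1.39, -3.65, -0.24, 0, 0, 0.6]
    - [0, 1.39, -3.65, -0.24, 0, 0, 0.6]
    - [0, 1.39, -3.65, -0.24, 0, 0, 0.6]
    - [0, 1.39, -3.65, -0.24, 0, 0, 0.6]
    - [0, 1.39, -3.65, -0.24, 0, 0, 0.6]

```text
t: 32.85
tcp_pos: [0.4344, 0.283, 0.2412]
orientation: [0.403, 0.581, -0.406, 0.578]
force: [0.5, -0.6, -1.1]
gripper_width: 0.0453
```

Run:
```python
from chk import *
go([*tg.holT,.11],20.1)
```

```text
t 32.85 tcp [0.4344 0.283  0.2412] tilt 0.34 jawyaw 20.14 F [ 0.5 -0.6 -1.1] w 0.0453 q [-0.29  0.38 -0.48  2.06  0.25  0.76 -0.57]
total cm [13.12  0.32  0.19] deg [ 0.04 -0.05  0.34] | n 3 row [4.37 0.1  0.06] [ 0.01 -0.02  0.11] min n 2.9
```

Emit:
send_rows:
  series:
    - [3.5, 0.08, 0.05, 0, 0, 0.1, 0.6]
    - [4, 0.08, 0.05, 0, 0, 0.1, 0.6]
    - [3.5, 0.08, 0.05, 0, 0, 0.1, 0.6]
    - [2.1, 0.08, 0.04, 0, 0, 0, 0.6]
    - [0, 0, 0, 0, 0, 0, 0.6]
    - [0, 0, 0, 0, 0, 0, 0.6]

```text
t: 33.45
tcp_pos: [0.4385, 0.2817, 0.1114]
orientation: [0.405, 0.58, -0.404, 0.579]
force: [0.5, 0.1, -1.5]
gripper_width: 0.0454
```

Run:
```python
from chk import *
go([*tg.holT,.065],20.1)
for n in("side","scene"):
    im,W=cloud(n,n+"_h"); P=W.reshape(-1,3)
    q=P[(np.linalg.norm(P[:,:2]-tg.jar,axis=1)<.042)&(P[:,2]>.045)&(P[:,2]<.09)]; print(n,"jar",circ(q,.034))
go([*tg.holT,.065],20.1)
```

```text
t 33.45 tcp [0.4385 0.2817 0.1114] tilt 0.10 jawyaw 20.14 F [ 0.5  0.1 -1.5] w 0.0454 q [-0.39  0.57 -0.36  2.15  0.42  0.48 -0.72]
total cm [ 4.64 -0.1  -0.07] deg [ 0.04 -0.09 -0.04] | n 2 row [ 2.32 -0.05 -0.03] [ 0.02 -0.05 -0.02] min n 1.0
side jar (array([0.5192, 0.3133]), 826, 0.6)
scene jar (array([0.5188, 0.311 ]), 220, 0.8)
t 33.55 tcp [0.4398 0.2826 0.1131] tilt 0.32 jawyaw 20.12 F [ 0.4  0.4 -2. ] w 0.0453 q [-0.39  0.57 -0.36  2.15  0.42  0.48 -0.72]
total cm [ 4.81 -0.28 -0.02] deg [ 0.02 -0.16 -0.28] | n 2 row [ 2.4  -0.14 -0.01] [ 0.01 -0.08 -0.14] min n 1.1
```

View pics/side_h.png

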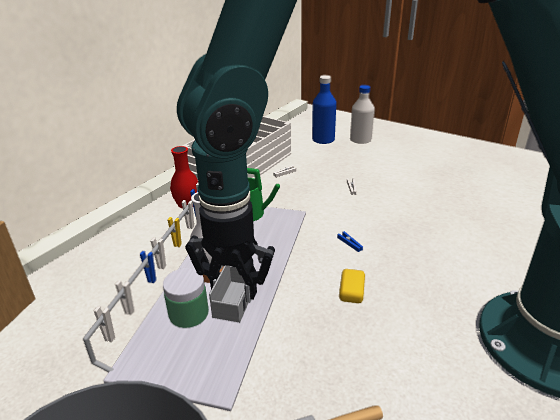

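The holder is held level at (230,295), directly in front of the jar. Lowering it.

Emit:
send_rows:
  series:
    - [1.5, -0.1, -0.02, 0, -0.1, -0.1, 0.6]
    - [1.5, -0.1, -0.02, 0, 0, 0, 0.6]
    - [0.9, 0, 0, 0, 0, 0, 0.6]
    - [0.5, 0, 0, 0, 0, 0, 0.6]
    - [0.2, 0, 0, 0, 0, 0, 0.6]
    - [0, 0, 0, 0, 0, 0, 0.6]
    - [0, 0, 0, 0, 0, 0, 0.6]

```text
t: 34.25
tcp_pos: [0.436, 0.2815, 0.0672]
orientation: [0.405, 0.58, -0.405, 0.58]
force: [-5.8, -1.0, 2.1]
gripper_width: 0.0451
```

Run:
```python
from chk import *
go([*tg.holT,.0643],20.1)
```

```text
t 34.25 tcp [0.436  0.2815 0.0672] tilt 0.02 jawyaw 20.17 F [-5.8 -1.   2.1] w 0.0451 q [-0.45  0.64 -0.29  2.17  0.48  0.38 -0.78]
total cm [ 0.29  0.14 -0.01] deg [ 0.07  0.   -0.02] | n 1 row [ 0.29  0.14 -0.01] [ 0.07  0.   -0.02] min n 0.1
```

Run:
```python
from chk import *
for n in("side","scene"):
    im,W=cloud(n,n+"_i"); P=W.reshape(-1,3)
    q=P[(np.linalg.norm(P[:,:2]-tg.jar,axis=1)<.042)&(P[:,2]>.045)&(P[:,2]<.09)]; print(n,"jar",circ(q,.034))
o,r=state(); print(o["moment"])
im,W=cloud("wrist","wr_i")
```

```text
side jar (array([0.5199, 0.3135]), 814, 0.6)
scene jar (array([0.5193, 0.3114]), 221, 0.8)
t 34.35 tcp [0.4361 0.2815 0.0673] tilt 0.03 jawyaw 20.16 F [-5.2 -0.5  2.1] w 0.0455 q [-0.45  0.64 -0.29  2.17  0.48  0.38 -0.78]
[-0.1478407   0.71183699  0.09768436]
```

View pics/wr_i.png

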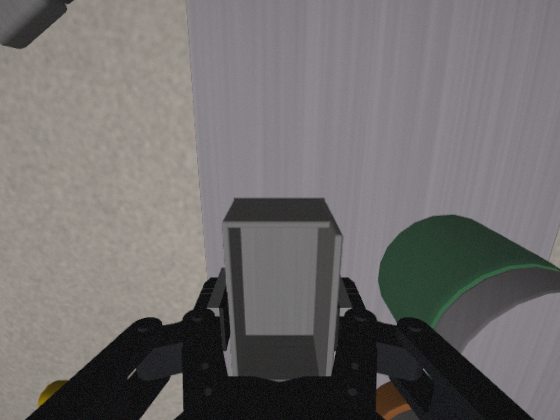

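The right finger knuckle, at about (400,330), touches the jar lid, and the jar has moved about 0.6 mm. I'll back off towards the front now, then check the knuckle profile.

Emit:
send_rows:
  series:
    - [-0.1, -0.3, 0, 0, 0, 0, 0.6]
    - [-0.1, -0.4, 0, 0, 0, 0, 0.6]
    - [0, -0.2, 0, 0, 0, 0, 0.6]
    - [0, 0, 0, 0, 0, 0, 0.6]
    - [0, 0, 0, 0, 0, 0, 0.6]

```text
t: 34.9
tcp_pos: [0.4298, 0.2791, 0.0686]
orientation: [0.406, 0.579, -0.404, 0.58]
force: [1.3, 1.1, -1.6]
gripper_width: 0.0451
```

Run:
```python
from chk import *
for n in("side","scene","wrist"):
    o,r=state(); im,W=cloud(n); P=W.reshape(-1,3)
    q=P[(np.linalg.norm(P[:,:2]-tg.jar,axis=1)<.042)&(P[:,2]>.045)&(P[:,2]<.09)]; print(n,"jar",circ(q,.034))
    Q=(P-o["tcp_pos"])@r; Q=Q[(np.abs(Q[:,1])<.085)&(np.abs(Q[:,2])<.03)]
    for x in np.arange(-.09,.02,.01):
        s=Q[np.abs(Q[:,0]-x)<.005]
        if len(s)>20: print(" up %.0f mm: y %.3f..%.3f (%d)"%(-x*1000,*np.percentile(s[:,1],[1,99]),len(s)))
```

```text
t 34.90 tcp [0.4298 0.2791 0.0686] tilt 0.19 jawyaw 20.09 F [ 1.3  1.1 -1.6] w 0.0451 q [-0.45  0.63 -0.28  2.19  0.48  0.37 -0.78]
side jar (array([0.5193, 0.3133]), 815, 0.6)
 up 90 mm: y -0.065..0.065 (516)
 up 80 mm: y -0.066..0.066 (400)
 up 70 mm: y -0.063..0.064 (264)
 up 60 mm: y -0.059..0.061 (287)
 up 50 mm: y -0.057..0.085 (371)
 up 40 mm: y -0.054..0.082 (416)
 up 30 mm: y -0.049..0.078 (258)
 up 20 mm: y -0.035..0.076 (213)
 up 10 mm: y -0.035..0.077 (248)
 up 0 mm: y -0.035..0.077 (230)
 up -10 mm: y -0.030..0.078 (172)
t 34.95 tcp [0.4298 0.2791 0.0685] tilt 0.18 jawyaw 20.09 F [ 0.1 -0.2 -2. ] w 0.0454 q [-0.45  0.63 -0.28  2.19  0.48  0.37 -0.78]
scene jar (array([0.5186, 0.311 ]), 222, 0.8)
 up 90 mm: y -0.064..0.067 (227)
 up 80 mm: y -0.066..0.066 (162)
 up 70 mm: y -0.062..0.064 (108)
 up 60 mm: y -0.061..0.061 (104)
 up 50 mm: y -0.060..0.085 (142)
 up 40 mm: y -0.056..0.083 (89)
 up 30 mm: y -0.052..0.083 (49)
 up 20 mm: y -0.034..0.030 (45)
 up 10 mm: y -0.036..0.033 (71)
 up 0 mm: y -0.037..0.033 (66)
 up -10 mm: y -0.031..0.032 (41)
t 35.00 tcp [0.4297 0.2791 0.0685] tilt 0.16 jawyaw 20.09 F [-0.8  1.3 -1.7] w 0.0457 q [-0.45  0.63 -0.28  2.19  0.48  0.37 -0.78]
wrist jar (array([0.5184, 0.3126]), 7342, 0.3)
 up 80 mm: y -0.023..0.022 (737)
 up 70 mm: y -0.064..0.063 (8701)
 up 60 mm: y -0.061..0.060 (8990)
 up 50 mm: y -0.057..0.085 (9185)
 up 40 mm: y -0.055..0.078 (8786)
 up 30 mm: y -0.048..0.079 (4422)
 up 20 mm: y -0.034..0.077 (3031)
 up 10 mm: y -0.036..0.076 (3206)
 up 0 mm: y -0.036..0.077 (2133)
 up -10 mm: y -0.032..0.076 (1548)
```

The jar is back at its original position. At this grip the knuckles reach ±57 mm near the lid's height. So I'll set the holder down about 41 mm clear, open only slightly, and then push it to 30 mm from the front with closed fingers.

Emit:
send_rows:
  series:
    - [0.1, -0.15, 0, 0, 0, 0, 0.6]
    - [0.1, -0.15, 0, 0, 0, 0, 0.6]
    - [0.1, 0, 0, 0, 0, 0, 0.6]
    - [0.1, 0, 0, 0, 0, 0, 0.6]
    - [0, 0, 0, 0, 0, 0, 0.6]
    - [0, 0, 0, 0, 0, 0, 0.6]

```text
t: 35.65
tcp_pos: [0.4262, 0.2778, 0.0644]
orientation: [0.406, 0.579, -0.404, 0.58]
force: [-0.4, 0.2, 0.7]
gripper_width: 0.0453
```

Emit:
send_rows:
  series:
    - [0.1, 0, 0, 0, 0, 0, 0.6]
    - [0, 0, 0, 0, 0, 0, 0.6]
    - [0, 0, 0, 0, 0, 0, 0.38]
    - [0, 0, 0, 0, 0, 0, 0.38]
    - [0, 0, 0, 0, 0, 0, 0.38]
    - [0, 0, 0, 0, 0, 0, 0.38]

```text
t: 36.25
tcp_pos: [0.4265, 0.2779, 0.0633]
orientation: [0.406, 0.579, -0.404, 0.58]
force: [0.1, 0.0, -0.7]
gripper_width: 0.053
```

Emit:
send_rows:
  series:
    - [-0.5, 0, 0, 0, 0, 0, 0.38]
    - [-1.5, 0, 0, 0, 0, 0, 0.38]
    - [-3, 0, 0, 0, 0, 0, 0.38]
    - [-4, 0, 0, 0, 0, 0, 0.38]
    - [-4, 0, 0, 0, 0, 0, 0.38]
    - [0, 0, 0, 0, 0, 0, 0.38]
    - [0, 0, 0, 0, 0, 0, 0.38]

```text
t: 36.95
tcp_pos: [0.4266, 0.2778, 0.1945]
orientation: [0.407, 0.579, -0.404, 0.58]
force: [0.2, -0.4, 0.0]
gripper_width: 0.053
```

```bash
cat >> chk.py <<'E'
def holder():
    c0=tg.holT-.01*tg.ex
    for n in("side","scene","wrist"):
        im,W=cloud(n); P=W.reshape(-1,3); l=(P[:,:2]-c0)@np.c_[tg.ex,tg.ey]
        q=P[(np.abs(l[:,0])<.042)&(np.abs(l[:,1])<.065)&(P[:,2]>.066)&(P[:,2]<.096)]
        if len(q)<20: print(n,len(q)); continue
        m=cv2.minAreaRect((q[:,:2]*1000).astype(np.float32))
        j=P[(np.linalg.norm(P[:,:2]-tg.jar,axis=1)<.042)&(P[:,2]>.045)&(P[:,2]<.09)]; jc=circ(j,.034)[0] if len(j)>20 else tg.jar
        e=(np.array(m[0])/1000-jc)@np.c_[tg.ex,tg.ey]
        print(n,len(q),np.round(m[0]),np.round(m[1]),round(m[2],1),"jar",jc,"holder-jar ex,ey",e.round(4),"gap",round(-e[0]-.057,4))
E
python3 - <<'E'
from chk import *
o,r=state(); holder()
E
```

```text
t 36.95 tcp [0.4266 0.2778 0.1945] tilt 0.27 jawyaw 20.08 F [ 0.2 -0.4  0. ] w 0.0530 q [-0.31  0.43 -0.46  2.12  0.32  0.64 -0.64]
side 694 [426. 279.] [47. 89.] 21.0 jar [0.5193 0.3133] holder-jar ex,ey [-0.0991  0.0001] gap 0.0421
scene 257 [428. 275.] [47. 92.] 21.2 jar [0.5187 0.3111] holder-jar ex,ey [-0.098  -0.0027] gap 0.041
wrist 1709 [426. 278.] [47. 86.] 20.3 jar [0.5183 0.3122] holder-jar ex,ey [-0.0988 -0.0004] gap 0.0418
```

The holder is down 41.7 mm clear of the jar, centred on it, at yaw about 20.7°. I'll turn the jaws along the shelf so that both fingers push its front wall squarely.

Emit:
send_rows:
  series:
    - [0, 0, 0, -8.18, 0, 0, 0.38]
    - [0, 0, 0, -8.18, 0, 0, 0.38]
    - [0, 0, 0, -8.18, 0, 0, 0.38]
    - [0, 0, 0, -8.18, 0, 0, 0.38]
    - [0, 0, 0, -8.18, 0, 0, 0.38]
    - [0, 0, 0, -8.18, 0, 0, 0.38]
    - [0, 0, 0, -8.18, 0, 0, 0.38]
    - [0, 0, 0, -8.18, 0, 0, 0.38]
    - [0, 0, 0, -8.18, 0, 0, 0.38]
    - [0, 0, 0, -8.18, 0, 0, 0.38]
    - [0, 0, 0, -8.18, 0, 0, 0.38]
    - [0, 0, 0, 0, 0, 0, 0.38]

```text
t: 38.3
tcp_pos: [0.4254, 0.2771, 0.1918]
orientation: [-0.123, 0.697, 0.124, 0.696]
force: [0.5, 0.4, 0.7]
gripper_width: 0.0532
```

Run:
```python
from chk import *
go([.3854,.2626,.16],110.1)
```

```text
t 38.30 tcp [0.4254 0.2771 0.1918] tilt 0.10 jawyaw 110.09 F [0.5 0.4 0.7] w 0.0532 q [-0.02  0.54 -0.88  2.11  0.61  0.76  0.63]
total cm [ 3.19  0.01 -4.25] deg [-0.01 -0.09 -0.06] | n 2 row [ 1.59  0.01 -2.12] [-0.   -0.04 -0.03] min n 1.2
```

Emit:
send_rows:
  series:
    - [0, 0, -2.1, 0, 0, 0, 0.38]
    - [0, 0, -2.2, 0, 0, 0, 0.38]
    - [3, 0, 0, 0, 0, 0, 0.38]
    - [3, 0, 0, 0, 0, 0, 0.38]
    - [3, 0, 0, 0, 0, 0, 0.38]
    - [2, 0, 0, 0, 0, 0, 0.38]
    - [0, 0, 0, 0, 0, 0, 0.38]
    - [0, 0, 0, 0, 0, 0, 0.38]

```text
t: 39.1
tcp_pos: [0.3855, 0.2631, 0.083]
orientation: [-0.123, 0.696, 0.123, 0.697]
force: [-0.4, 0.7, 0.1]
gripper_width: 0.0531
```

Run:
```python
from chk import *
go([.3854,.2626,.063],110.1)
```

```text
t 39.10 tcp [0.3855 0.2631 0.083 ] tilt 0.04 jawyaw 110.04 F [-0.4  0.7  0.1] w 0.0531 q [-0.21  0.65 -0.66  2.27  0.89  0.5   0.33]
total cm [ 2.   -0.05 -0.03] deg [-0.06  0.04 -0.01] | n 1 row [ 2.   -0.05 -0.03] [-0.06  0.04 -0.01] min n 0.4
```

Emit:
send_rows:
  series:
    - [1, 0, 0, 0, 0, 0, 0.38]
    - [1, 0, 0, 0, 0, 0, 0.38]
    - [0, 0, 0.3, 0, 0, 0, 0.38]
    - [0, 0, 0.3, 0, 0, 0, 0.38]
    - [0, 0, 0.3, 0, 0, 0, 0.38]
    - [0, 0, 0.3, 0, 0, 0, 0.38]
    - [0, 0, 0.2, 0, 0, 0, 0.38]
    - [0, 0, 0.2, 0, 0, 0, 0.38]
    - [0, 0, 0.2, 0, 0, 0, 0.38]
    - [0, 0, 0, 0, 0, 0, 0.38]
    - [0, 0, 0, 0, 0, 0, 0.38]

```text
t: 40.2
tcp_pos: [0.4032, 0.2693, 0.0633]
orientation: [-0.123, 0.695, 0.124, 0.697]
force: [0.0, -1.0, 1.2]
gripper_width: 0.0527
```

Run:
```python
from chk import *
o,r=state()
holder()
```

```text
t 40.20 tcp [0.4032 0.2693 0.0633] tilt 0.14 jawyaw 110.08 F [ 0.  -1.   1.2] w 0.0527 q [-0.22  0.69 -0.63  2.24  0.93  0.49  0.32]
side 675 [424. 276.] [ 70. 105.] 20.3 jar [0.5193 0.3133] holder-jar ex,ey [-0.1019 -0.0021] gap 0.0449
scene 327 [427. 277.] [65. 94.] 20.1 jar [0.5187 0.3113] holder-jar ex,ey [-0.0978 -0.0007] gap 0.0408
wrist 5891 [403. 270.] [ 28. 108.] 19.9 jar [0.519 0.312] holder-jar ex,ey [-0.1237  0.0004] gap 0.0667
```

```bash
cat >> chk.py <<'E'
def back(x0=.025):
    o,r=state(); p=o["tcp_pos"][:2]
    for n in("side","scene"):
        im,W=cloud(n,n+"_p"); P=W.reshape(-1,3); l=(P[:,:2]-p)@np.c_[tg.ex,tg.ey]
        q=P[(l[:,0]>x0)&(l[:,0]<x0+.06)&(np.abs(l[:,1])<.05)&(P[:,2]>.080)&(P[:,2]<.096)]
        j=P[(np.linalg.norm(P[:,:2]-tg.jar,axis=1)<.042)&(P[:,2]>.045)&(P[:,2]<.09)]; jc=circ(j,.034)[0]
        e=(q[:,:2]-jc)@np.c_[tg.ex,tg.ey]; e=e[e[:,0]<-.045]; print(n,len(e),"back wall ex pct",np.percentile(e[:,0],[2,50,98]).round(4),"gap (outer face)",round(-np.percentile(e[:,0],98)-.034,4),"ey",e[:,1].min().round(4),e[:,1].max().round(4),"jar",jc,"slope deg",np.degrees(np.polyfit(e[:,1],e[:,0],1)[0]).round(2))
E
python3 -c "
from chk import *
back()"
```

```text
t 40.35 tcp [0.4032 0.2693 0.0633] tilt 0.14 jawyaw 110.08 F [-0.5  0.5  1.1] w 0.0530 q [-0.22  0.69 -0.63  2.24  0.93  0.49  0.32]
side 155 back wall ex pct [-0.0701 -0.0691 -0.0666] gap (outer face) 0.0326 ey -0.042 0.0438 jar [0.5193 0.3133] slope deg 0.13
scene 38 back wall ex pct [-0.069  -0.067  -0.0658] gap (outer face) 0.0318 ey -0.0452 0.0369 jar [0.5187 0.311 ] slope deg -0.18
```

The gap is now about 32 mm, square to the shelf, and the jar hasn't moved. Pushing 2 mm more, then backing off.

Emit:
send_rows:
  series:
    - [0, 0, 0.1, 0, 0, 0, 0.38]
    - [0, 0, 0.1, 0, 0, 0, 0.38]
    - [0, 0, 0, 0, 0, 0, 0.38]
    - [0, 0, -0.5, 0, 0, 0, 0.38]
    - [0, 0, -1.5, 0, 0, 0, 0.38]
    - [0, 0, -2, 0, 0, 0, 0.38]
    - [-3, 0, 0, 0, 0, 0, 0.38]
    - [-4, 0, 0, 0, 0, 0, 0.38]
    - [-4, 0, 0, 0, 0, 0, 0.38]
    - [-4, 0, 0, 0, 0, 0, 0.38]
    - [-4, 0, 0, 0, 0, 0, 0.38]
    - [-4, 0, 0, 0, 0, 0, 0.38]

```text
t: 41.65
tcp_pos: [0.3667, 0.2559, 0.2948]
orientation: [-0.123, 0.695, 0.124, 0.697]
force: [1.1, 0.2, 0.1]
gripper_width: 0.0529
```

Emit:
send_rows:
  series:
    - [0, 0, -4, 0, 0, 0, 0.38]
    - [0, -5, 0, 0, 0, 0, 0.38]
    - [0, -5, 0, 0, 0, 0, 0.38]
    - [0, -5, 0, 0, 0, 0, 0.38]
    - [0, -5, 0, 0, 0, 0, 0.38]
    - [0, -5, 0, 0, 0, 0, 0.38]
    - [0, -5, 0, 0, 0, 0, 0.38]
    - [0, -5, 0, 0, 0, 0, 0.38]
    - [0, -5, 0, 0, 0, 0, 0.38]
    - [0, 0, 0, 0, 0, 0, 0.38]
    - [0, 0, 0, 0, 0, 0, 0.38]

```text
t: 42.75
tcp_pos: [0.4667, -0.1346, 0.2927]
orientation: [-0.122, 0.696, 0.123, 0.697]
force: [-0.9, 0.6, 0.6]
gripper_width: 0.0532
```

Run:
```python
from chk import *
o,r=state(); holder(); chk("_z")
```

```text
t 42.75 tcp [ 0.4667 -0.1346  0.2927] tilt 0.15 jawyaw 109.90 F [-0.9  0.6  0.6] w 0.0532 q [ 0.96  0.36 -0.98  2.06  0.38  0.91  1.69]
side 696 [436. 283.] [47. 89.] 19.6 jar [0.5193 0.3133] holder-jar ex,ey [-0.0885 -0.0002] gap 0.0315
scene 222 [438. 279.] [47. 90.] 19.3 jar [0.5186 0.3111] holder-jar ex,ey [-0.087  -0.0028] gap 0.03
wrist 496 [446. 255.] [47. 35.] 21.5 jar [0.5182 0.3129] holder-jar ex,ey [-0.0881 -0.0296] gap 0.0311
side jar [0.5193 0.3133] 0.6
side pot [0.5917 0.111  0.0357] 1.2
side can [0.6264 0.0119] 1.1
side vase [0.5551 0.2125 0.0324] 1.9
side neck [0.5561 0.2115] 0.8
 L 0.2149 yaw 19.69
  can along 0.3199 across -0.0007
  vase along 0.107 across -0.0003
  neck along 0.1082 across 0.0003
 bar ((623.9798583984375, 13.530765533447266), (65.63786315917969, 12.878168106079102), 21.627025604248047)
 spout along/across [-0.004  -0.0694] 54
scene jar [0.5187 0.3113] 0.8
scene pot [0.5949 0.1056 0.0353] 1.1
scene can [0.6278 0.0094] 2.4
scene vase [0.5566 0.2071 0.0323] 1.9
scene neck [0.5555 0.2087] 0.7
 L 0.2194 yaw 20.33
  can along 0.321 across -0.0026
  vase along 0.1109 across -0.0007
  neck along 0.109 across -0.0011
 bar ((627.263427734375, 8.947639465332031), (66.87701416015625, 11.843119621276855), 19.724218368530273)
 spout along/across [ 0.0005 -0.0663] 59
```

View pics/scene_z.png

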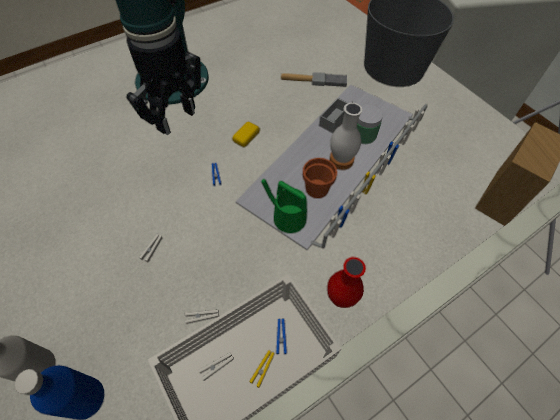

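View pics/side_z.png

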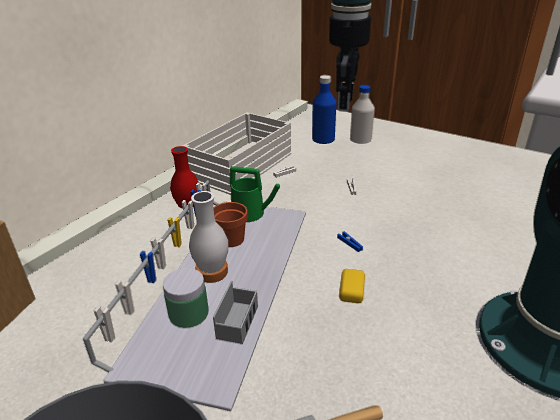

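Everything is in place and the gripper is well clear. The scene view shows the holder at (335,115), jar (370,125), vase on stand (345,145), pot (320,177) and can (290,205). The side view agrees. Handing in.

```bash
python3 -c "
from workcell import manip
print(manip.close_job())"
```

```text
the job is handed in; nothing more can be done
None
```

The shelf is laid out as asked, in the order asked. I handed it in at about 43 s with the gripper well clear of everything.

Last checks, measured from the camera images:

| Item | Result |
|---|---|
| Stand and vase | Vase upright, within about 1 mm of the line and the midpoint between jar and pot; it was about 1 mm off the stand's centre when set down |
| Watering can | Centre 102–105 mm from the pot's, so the gap is about 28–31 mm; 1–3 mm in front of the row line |
| Can handle bar | 20–22° in the last reading, 19.6–20.2° in an earlier closer fit, against the shelf's 20.1°; spout over the front edge |
| Holder | 30–31.5 mm clear in front of the jar, centred to within about 3 mm, long side along the shelf |
| Jar and pot | At their starting positions to within measurement noise |

- **Jar touched once:** while I was lowering the holder, a finger knuckle pressed on the jar with about 6 N and moved it about 0.6 mm. It came back to its place when I backed off. I then set the holder down farther out and pushed it in squarely from the front.
- **Camera disagreement:** the side and scene cameras differ by up to about 5 mm in absolute position. I used averages and distances between objects.
- **Can near the shelf end:** the can's foot is almost level with the shelf's end, by calculation within about 1 mm either way. The shelf leaves no more room there with a 3 cm gap.

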